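# Change a laser marker's bench over from bars to housings

### The arm

A 6-joint arm with a two-finger parallel gripper is mounted at the origin on the work surface. World frame = base frame: x ahead of the robot, y to its left, z up, the work surface at z = 0. Lengths are in m, angles in rad, forces in N, time in s.
With the tool pointing down it reaches from about 0.425 to 0.95 m from the base axis. Payload 3.5 kg.
Tool frame: the origin (TCP) lies at the very end of the fingers, on their centre line; the grasp point (between the pads) lies ctrl.grip_point_offset behind it (ctrl.grip_point_offset is the distance from the TCP to the grasp point, in m); z points along the fingers, y is the direction in which the jaws open and shut (so a half turn about z gives the same grasp; the last joint's range is limited). The gripper opens to 85 mm and grips with 20 to 120 N. Pads are 22 mm wide; open, the fingers measure 114 mm over their backs; the gripper's body (76 mm by 85 mm) begins 54 mm behind the grasp point. The pads swing forward as they close: fully open they stand 13 mm farther back than shut.
Start: joints at [-1.345, 0.286, 1.577, -0, 1.279, -0.15], TCP at [0.248, -0.628, 0.231] pointing down, gripper open.
Joint ranges: [-2.77, 2.77], [-0.9, 2.22], [0.21, 2.48], [-1.53, 4.67], [0.24, 2.81], [-2.84, 2.84]. Speed limits (rad/s): [2.79, 2.79, 3.14, 3.14, 3.14, 3.14].

### API

Orientations are given as a unit quaternion [x, y, z, w].
In Python, from plant import telemetry, imaging, ticket, finder, ctrl gives the robot as it stands. The module is installed in compiled form; this text tells all that it offers.
- The arm moves only by the shell command python3 -m crank 'ROWS' [FORCE]. ROWS is JSON, a list of rows, each a list of 7 numbers: the shift along the tool's x, y, z scaled (see below), then the turn, a rotation vector about the tool's x, y, z scaled (see below), then the opening, from 0 (shut) to 1 (fully open). A call has 1 to 12 rows; each row is the pose to reach, as a shift and turn from the pose commanded when the call began, along the tool's axes at that moment; what a row does not reach only later rows make up. The controller multiplies each number of a shift by 0.15 m and each number of a turn by 90 degrees. A row lasts 1/10 s, in which the tool goes at most 50 mm and 8.59 degrees, less where a joint would pass 70% of its speed; a pose out of reach is approached as far as the arm can. A call with a number of a shift or a turn outside -1 to 1 is refused whole. A call with a gripper value outside its range is refused whole. The fingers move at their own pace and stop on an object; FORCE is the grip in N (left out, the last holds). Time passes only in rows, so rows that repeat a pose let the fingers close. It gives the time, the measured TCP pose, the force and the opening at its end, in the units of the state.
- telemetry.get_state(): the state, without advancing time (a new reading comes with each control period).
- imaging.read_camera(name): name is "scene" or "top" or "wrist"; returns a dict with "pixels" (400x640x3 uint8, red, green, blue), "vfov" (degrees; the focal length in pixels is half the picture's height over the tangent of half this angle, whatever the lens; pixels are square), "cx", "cy" (the principal point, pixels), "rvec" (rotation vector, rad) and "tvec" (3), from world to camera coordinates, as OpenCV has them. Camera axes: x right, y down, z forward; pixel columns grow to the right and rows downward; lengths in m; the calibration is good to about 2 mm. A picture is of the moment at which its call begins. There is no depth.
- ticket.sign_off(): hands the job in, once; it reports no verdict.
Trained networks look in a picture, given as the dict that the camera call returned (one of the last four; its "shot" number tells which), for a name from the list of things; names that differ only in an ending like _2 or _b are one class to them, and where a whole thing is asked for, a point or a joint stands for the part that bears it (a point fixed in the world has none). Each returns a list of dicts, best first, with "confidence" (0 to 1); they miss things now and then, are a little off and sometimes report something else, mostly with a low value. They report only what shows in the picture. A call takes as long as a camera call. They do not tell look-alikes from the thing itself.
- finder.masks_of(label, picture): "pixels" (400x640 bool, what is visible of it) and "extent" ([left, top, right, bottom] in pixels, round what is visible of it).
- finder.pinpoint(label, picture): "location" ([row, column] in pixels: a listed point, or the origin of a listed thing).
The state is a dict: "time": time; "qpos": joint angles; "dq": joint speeds; "joint_efforts": joint torques, N m; "eef_pos": TCP position; "tcp_rot": TCP orientation; "contact_force": force on the tool from outside, world axes, zero at the start; "wrist_torque": the same for the moment, N m; "opening": opening from 0.0 (shut) to 1.0 (fully open).
Only numpy, scipy, OpenCV 4.12 (cv2) and the standard library are available. Lean on these libraries where they do the work, as an engineer would, in place of code of your own. Each camera call takes 0.05 s, during which the arm holds its last target.

### The job

We are changing over from marking square bars to marking housings. Draw the finished bar right out of the rotary unit's hollow spindle and lay it in the two notches of the rack, roughly centred; put every housing that is there squarely into a bay of the marking pallet, one to a bay, lid up; and turn the dials on the console to job 7-2-5 (red 7, yellow 2, blue 5). When all of that is done, press the green button fully down to call up the job, and leave the carton, the tape roll and the key set alone.

Things in the scene. Friction and masses are not known exactly. Their poses are not given: they have to be found in the camera images.
- bar_mid (a point): centre of the finished bar: a loose aluminium square tube 18 x 18 mm, 320 mm long, 0.24 kg, x along its length. It starts lying in the bore of the rotary unit, 60 to 90 mm of it standing out of the mouth.
- bore_mouth (a point): centre of the mouth of the fixed rotary unit's level, straight, square bore (24 x 24 mm, open at both ends, 200 mm long), 85 mm above the table. Its x axis points out of the mouth along the bore. The bar slides in it with light friction.
- rotary: the rotary unit: 92 mm wide, 46 mm above the bore's axis at most, four fixed open jaws round the mouth; motor and belt cover on its +y side (to 57 mm above the axis, from 75 mm behind the mouth). Origin on the table under bore_mouth, x out of the mouth.
- rack_mid (a point): fixed rack: where the bar's centre is when it lies in both notches, 43 mm above the table; x along the laid bar. Base plate 230 x 70 x 6 mm, two white supports 14 mm thick at x = +-85 mm, each with an upward-open notch, 28 mm wide at its floor (9 mm below this point), 44 mm at its top (10 mm above it). Free between the supports down to the base plate.
- housing1_mid (a point): centre (half-way up) of a loose grey die-cast housing 66 mm (x) x 42 mm (y) x 26 mm high, 0.13 kg, lid up (dark square on the lid); stands on the table. May be absent.
- housing2_mid (a point): another housing, the same. May be absent.
- housing3_mid (a point): another housing, the same. May be absent.
- bay1 (a point): middle of the floor of the first of three bays in the fixed marking pallet (dark plate 98 x 218 mm, floor 6 mm above the table). Each bay is 82 mm (x) x 62 mm (y) inside, with ribs 6 mm high and 8 mm wide round it; the bays lie 70 mm apart along y. A housing lies with its long side along the bay's x.
- bay2 (a point): middle of the floor of the middle bay.
- bay3 (a point): middle of the floor of the last bay.
- console: the fixed console, 150 mm (x) x 260 mm (y), flat top 60 mm above the table, origin at the middle of its underside, -x side to the robot. Three dials in a row along y, 85 mm apart: seen from the robot red left, yellow middle, blue right; the green button nearer the robot.
- red_grip (a point): half-way up the grip bar of the red dial, on the dial's axis, 79 mm above the table; x points along the bar to its end with the white pointer line, z up. The dial is a coloured skirt of 27 mm radius, on it a black grip bar 46 mm long, 15 mm wide, 24 mm high (12 mm above and below this point).
- yellow_grip (a point): the same point of the yellow dial.
- blue_grip (a point): the same point of the blue dial.
- dial_red (a joint): angle of the red dial, rad, growing clockwise seen from above: digit n is at 0.628 n. Ten marks round it, 36 degrees apart: 0 is the wide red mark on the side away from the button (console +x), 5 the longer black one opposite. Stops at -0.08 and 5.74. No clicks; friction about 0.06 N m; it stays where it is left.
- dial_yellow (a joint): angle of the yellow dial, likewise.
- dial_blue (a joint): angle of the blue dial, likewise.
- enter_top (a point): middle of the top of the green push button (13 mm radius, standing 10 mm out of its black collar, its top 82 mm above the table), on the console 75 mm nearer the robot than the yellow dial; z up.
- enter (a joint): travel of the green button, m: 0 up, 0.006 fully down (about 4 N); it springs back.
- carton: bystander: cardboard carton 90 x 120 x 75 mm, origin at the middle of its underside.
- tape: bystander: roll of blue tape, 96 mm across, 24 mm high, origin at the middle of its underside.
- keyset: bystander: red hex-key holder 95 x 34 x 28 mm, origin at the middle of its underside.
There are look-alikes about, which are no part of the job. Leave any orange look-alike of the part that bears housing2_mid alone.

How it is judged:
On the way, in this order (a step that is already met when the one before it is completed fails the run):
1. the bar lies in the rack, every housing in a bay, and the dials show 7-2-5 (value of joint dial_red between 4.19824 and 4.59824 rad and value of joint dial_yellow between 1.05664 and 1.45664 rad and value of joint dial_blue between 2.9416 and 3.3416 rad and x of bar_mid in the frame of rack_mid between -0.045 and 0.045 m and y of bar_mid in the frame of rack_mid between -0.01 and 0.01 m and z of bar_mid in the frame of rack_mid between -0.006 and 0.006 m and angle between the x axis of bar_mid and the x axis of rack_mid, either way round below 0.08 rad and ((x of housing1_mid in the frame of bay1 between -0.012 and 0.012 m and y of housing1_mid in the frame of bay1 between -0.014 and 0.014 m and z of housing1_mid in the frame of bay1 between 0.007 and 0.019 m and angle between the x axis of housing1_mid and the x axis of bay1, either way round below 0.2 rad) or (x of housing1_mid in the frame of bay2 between -0.012 and 0.012 m and y of housing1_mid in the frame of bay2 between -0.014 and 0.014 m and z of housing1_mid in the frame of bay2 between 0.007 and 0.019 m and angle between the x axis of housing1_mid and the x axis of bay2, either way round below 0.2 rad) or (x of housing1_mid in the frame of bay3 between -0.012 and 0.012 m and y of housing1_mid in the frame of bay3 between -0.014 and 0.014 m and z of housing1_mid in the frame of bay3 between 0.007 and 0.019 m and angle between the x axis of housing1_mid and the x axis of bay3, either way round below 0.2 rad)) and angle between each of housing1_mid, housing2_mid, housing3_mid's own z axis and vertical below 0.12 rad and ((x of housing2_mid in the frame of bay1 between -0.012 and 0.012 m and y of housing2_mid in the frame of bay1 between -0.014 and 0.014 m and z of housing2_mid in the frame of bay1 between 0.007 and 0.019 m and angle between the x axis of housing2_mid and the x axis of bay1, either way round below 0.2 rad) or (x of housing2_mid in the frame of bay2 between -0.012 and 0.012 m and y of housing2_mid in the frame of bay2 between -0.014 and 0.014 m and z of housing2_mid in the frame of bay2 between 0.007 and 0.019 m and angle between the x axis of housing2_mid and the x axis of bay2, either way round below 0.2 rad) or (x of housing2_mid in the frame of bay3 between -0.012 and 0.012 m and y of housing2_mid in the frame of bay3 between -0.014 and 0.014 m and z of housing2_mid in the frame of bay3 between 0.007 and 0.019 m and angle between the x axis of housing2_mid and the x axis of bay3, either way round below 0.2 rad)) and ((x of housing3_mid in the frame of bay1 between -0.012 and 0.012 m and y of housing3_mid in the frame of bay1 between -0.014 and 0.014 m and z of housing3_mid in the frame of bay1 between 0.007 and 0.019 m and angle between the x axis of housing3_mid and the x axis of bay1, either way round below 0.2 rad) or (x of housing3_mid in the frame of bay2 between -0.012 and 0.012 m and y of housing3_mid in the frame of bay2 between -0.014 and 0.014 m and z of housing3_mid in the frame of bay2 between 0.007 and 0.019 m and angle between the x axis of housing3_mid and the x axis of bay2, either way round below 0.2 rad) or (x of housing3_mid in the frame of bay3 between -0.012 and 0.012 m and y of housing3_mid in the frame of bay3 between -0.014 and 0.014 m and z of housing3_mid in the frame of bay3 between 0.007 and 0.019 m and angle between the x axis of housing3_mid and the x axis of bay3, either way round below 0.2 rad))), for 0.2 s.
2. the green button is pressed fully down with the dials on 7-2-5 (value of joint enter above 0.0045 m and value of joint dial_red between 4.19824 and 4.59824 rad and value of joint dial_yellow between 1.05664 and 1.45664 rad and value of joint dial_blue between 2.9416 and 3.3416 rad).
At the end, for the whole second after the job is handed in: Dials within 0.2 rad of 7, 2 and 5; bar in both rack notches (centre within 45 mm lengthwise, 10 sideways, 6 in height; 0.08 rad of parallel); each housing present flat in its own bay, lid up, within 0.2 rad of square; button up; all at rest (all of step 1 and value of joint enter below 0.0015 m and linear speed of each of bar, housing1, housing2, housing3 below 0.02 m/s); the robot touches nothing.
It fails at once if the green button is pressed while a dial is not on its digit (more than 0.35 rad off) (value of joint enter above 0.004 m and (value of joint dial_red below 4.04824 rad or value of joint dial_red above 4.74824 rad or value of joint dial_yellow below 0.90664 rad or value of joint dial_yellow above 1.60664 rad or value of joint dial_blue below 2.7916 rad or value of joint dial_blue above 3.4916 rad)).
It fails at once if the carton is shoved more than 30 mm (distance of carton from where it was at the start of the episode above 0.03 m).
It fails at once if the tape roll is shoved more than 30 mm (distance of tape from where it was at the start of the episode above 0.03 m).
It fails at once if the key set is shoved more than 30 mm (distance of keyset from where it was at the start of the episode above 0.03 m).
Of housing1, housing2, housing3 only 2 to 3 are there at a start; the rules pass over those that are not, and their reading is None.
At some moment in a run one of housing1, housing2, housing3 may be knocked a few centimetres aside while the robot is not near it.
Once in a run the grip may slacken for a moment while it holds something.
It also fails if it takes over 208 s, if anything falls off the work surface, if the arm or the gripper's body presses on something with over 40 N, if the wrist force passes 120 N, or if a joint passes its speed limit or range.

## Working session

There is one attempt and no reset: what is moved stays moved. The work goes in short steps, Python scripts to look and compute and a shell command to move; the robot and the scene stay as the last step left them, time stands still between calls to the robot, and variables do not carry over. Pictures are saved under pics/ and viewed, and the job is handed in when it is done.

```bash
ls; mkdir -p pics
python3 - <<'E'
from plant import telemetry, imaging, ticket, finder, ctrl
import cv2
print(telemetry.get_state()); print(ctrl.grip_point_offset)
for n in ["scene","top","wrist"]:
    p=imaging.read_camera(n); print(n,{k:v for k,v in p.items() if k!="pixels"})
    cv2.imwrite(f"pics/{n}0.png",p["pixels"][:,:,::-1])
E
```

```text
pics
{'time': 0.0, 'qpos': array([-1.34501404e+00,  2.87179941e-01,  1.57820102e+00, -1.67349067e-05,
        1.27860919e+00, -1.50029630e-01]), 'dq': array([ 0.00020059,  0.00058422, -0.00024971, -0.00025814,  0.00150678,
        0.00030162]), 'joint_efforts': array([-9.88335632e-04, -4.05989134e+01, -2.92625141e+01, -2.11252623e-04,
        5.91832693e-03,  7.64778065e-06]), 'eef_pos': array([ 0.24759724, -0.62722899,  0.22992467]), 'tcp_rot': array([ 9.82396402e-01,  1.86804367e-01, -5.33974772e-05, -1.19758469e-03]), 'contact_force': array([-0.10364831, -0.26610343,  0.51376903]), 'wrist_torque': array([ 0.01270195, -0.01085007,  0.02698239]), 'opening': 0.9984543435641472}
0.0187
scene {'vfov': 54.107904795077175, 'cx': 322.37844074410486, 'cy': 195.46440067438428, 'rvec': array([ 1.92493514,  1.88188743, -0.56362854]), 'tvec': array([-0.00696196, -0.41923276,  1.48725811]), 'shot': 1}
top {'vfov': 43.08289510698004, 'cx': 310.969368917947, 'cy': 199.98027984897072, 'rvec': array([ 2.0383946 , -2.17152763,  0.25324975]), 'tvec': array([0.03365272, 0.55917331, 1.6400271 ]), 'shot': 2}
wrist {'vfov': 67.70732062302925, 'cx': 316.1212671764177, 'cy': 199.91255078053823, 'rvec': array([-2.38696706,  1.62518426,  0.24440224]), 'tvec': array([-0.67564932, -0.03780599,  0.3804693 ]), 'shot': 3}
```

View pics/scene0.png

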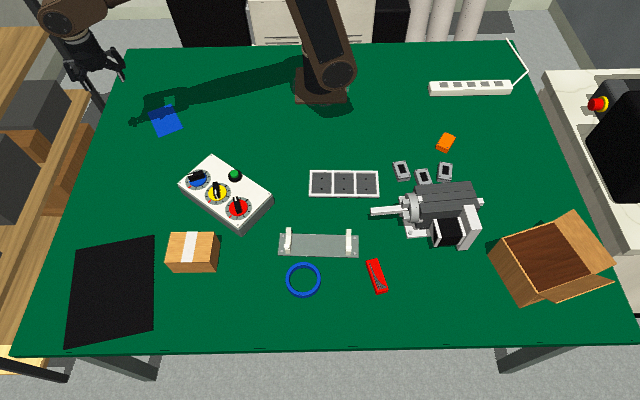

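View pics/top0.png

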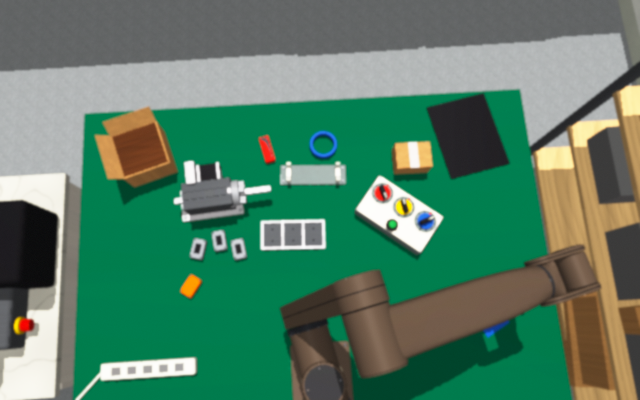

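View pics/wrist0.png

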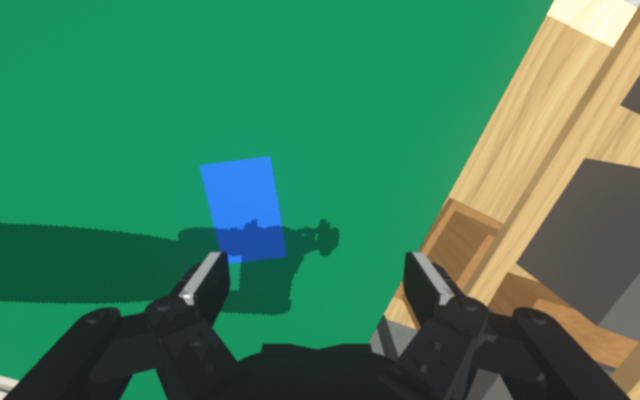

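```bash
cat > h.py <<'E'
from plant import telemetry, imaging, ticket, finder, ctrl
import numpy as np, cv2
from scipy.spatial.transform import Rotation as R
def K(p):
    f=200/np.tan(np.radians(p["vfov"]/2)); return np.array([[f,0,p["cx"]],[0,f,p["cy"]],[0,0,1]])
def cam(n,save=None):
    p=imaging.read_camera(n)
    if save: cv2.imwrite(f"pics/{save}.png",p["pixels"][:,:,::-1])
    return p
def plane(p,u,v,z):
    M=R.from_rotvec(p["rvec"]).as_matrix(); c=-M.T@p["tvec"]
    d=M.T@np.linalg.solve(K(p),[u,v,1.]); return c+d*(z-c[2])/d[2]
def proj(p,X):
    q,_=cv2.projectPoints(np.float64(X).reshape(-1,3),p["rvec"],p["tvec"],K(p),None); return q.reshape(-1,2)
def crop(p,x0,y0,x1,y1,s,name):
    cv2.imwrite(f"pics/{name}.png",cv2.resize(p["pixels"][y0:y1,x0:x1,::-1],None,fx=s,fy=s,interpolation=cv2.INTER_CUBIC))
def st():
    s=telemetry.get_state(); m=R.from_quat(s["tcp_rot"]).as_matrix()
    return s,s["eef_pos"],m
def rel(target_pos,yaw=None,name=""):
    """shift (in units) and turn about tool z from the present pose; yaw = world angle of jaw (tool y) axis, mod pi; tool down"""
    s,p,m=st()
    sh=m.T@(np.array(target_pos)-p)/0.15
    if yaw is None: print(name,"shift",sh.round(3)); return
    best=[]
    for y in (yaw,yaw+np.pi):
        ty=np.array([np.cos(y),np.sin(y),0]); tz=np.array([0,0,-1.]); tx=np.cross(ty,tz)
        M=np.c_[tx,ty,tz]; rv=R.from_matrix(m.T@M).as_rotvec(); best.append(rv/(np.pi/2))
    best.sort(key=lambda r:np.linalg.norm(r))
    print(name,"shift",sh.round(3),"turn",best[0].round(3),"alt",best[1].round(3),"q6",s["qpos"][5].round(2))
E
python3 - <<'E'
from h import *
Z=dict(bore_mouth=.085,bar_mid=.085,rack_mid=.043,housing1_mid=.013,bay1=.006,bay2=.006,bay3=.006,console=0,red_grip=.079,yellow_grip=.079,blue_grip=.079,enter_top=.082,carton=0,tape=0,keyset=0,rotary=0)
for n in ["top","scene"]:
    p=cam(n,n+"1")
    for k,z in Z.items():
        for r in finder.pinpoint(k,p):
            if r["confidence"]<.3: continue
            row,col=r["location"]; print(n,k,round(r["confidence"],2),(round(col),round(row)),plane(p,col,row,z).round(4))
E
```

```text
top bore_mouth 0.95 (248, 188) [0.6083 0.2045 0.085 ]
top bore_mouth 0.31 (322, 142) [ 0.7541 -0.0531  0.085 ]
top rack_mid 0.64 (314, 172) [ 0.6619 -0.0178  0.043 ]
top housing1_mid 0.51 (197, 251) [0.4185 0.3925 0.013 ]
top bay1 0.84 (291, 232) [0.464  0.0731 0.006 ]
top bay1 0.71 (273, 238) [0.4499 0.1359 0.006 ]
top bay1 0.56 (314, 234) [ 0.4518 -0.0048  0.006 ]
top bay1 0.31 (383, 190) [ 0.595  -0.2572  0.006 ]
top bay2 0.84 (291, 232) [0.464  0.0731 0.006 ]
top bay2 0.71 (273, 238) [0.4499 0.1359 0.006 ]
top bay2 0.56 (314, 234) [ 0.4518 -0.0048  0.006 ]
top bay2 0.31 (383, 190) [ 0.595  -0.2572  0.006 ]
top bay3 0.84 (291, 232) [0.464  0.0731 0.006 ]
top bay3 0.71 (273, 238) [0.4499 0.1359 0.006 ]
top bay3 0.56 (314, 234) [ 0.4518 -0.0048  0.006 ]
top bay3 0.31 (383, 190) [ 0.595  -0.2572  0.006 ]
top console 0.58 (396, 215) [ 0.5038 -0.2939  0.    ]
top red_grip 0.74 (383, 190) [ 0.5748 -0.2447  0.079 ]
top red_grip 0.6 (292, 233) [0.4502 0.0681 0.079 ]
top yellow_grip 0.65 (405, 204) [ 0.5224 -0.3123  0.079 ]
top blue_grip 0.5 (428, 221) [ 0.4617 -0.3819  0.079 ]
top enter_t
[... 878 characters left out ...]
6 ]
scene bay3 0.89 (321, 187) [ 0.4707 -0.0058  0.006 ]
scene bay3 0.82 (346, 186) [0.4665 0.0725 0.006 ]
scene bay3 0.65 (364, 184) [0.4621 0.1307 0.006 ]
scene bay3 0.46 (395, 221) [0.5962 0.2122 0.006 ]
scene console 0.79 (225, 197) [ 0.4938 -0.3062  0.    ]
scene yellow_grip 0.8 (222, 191) [ 0.5248 -0.2945  0.079 ]
scene blue_grip 0.57 (198, 175) [ 0.4654 -0.3732  0.079 ]
scene enter_top 0.4 (236, 168) [ 0.4457 -0.2608  0.082 ]
scene carton 0.79 (200, 259) [ 0.7002 -0.3544  0.    ]
scene tape 0.9 (303, 281) [ 0.7722 -0.0594  0.    ]
scene tape 0.62 (320, 186) [ 0.4598 -0.0093  0.    ]
scene keyset 0.79 (372, 278) [0.7693 0.1291 0.    ]
scene rotary 0.91 (397, 225) [0.6069 0.2169 0.    ]
```

Run:
```python
from h import *
p=cam("scene"); crop(p,360,120,500,260,5,"c1"); crop(p,160,140,290,250,6,"c2")
p=cam("top"); crop(p,160,140,300,310,4,"c3"); crop(p,250,150,460,270,3.8,"c4")
```

```text
(no output)
```

View pics/c1.png

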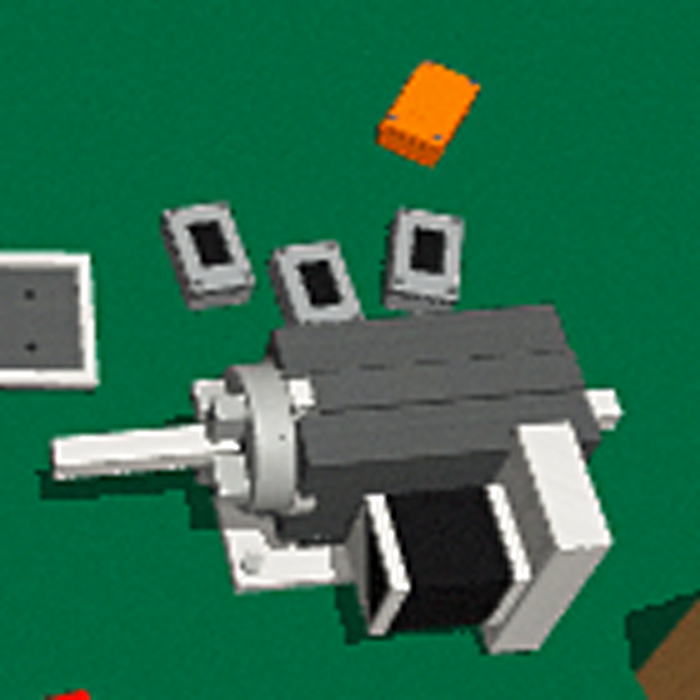

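View pics/c2.png

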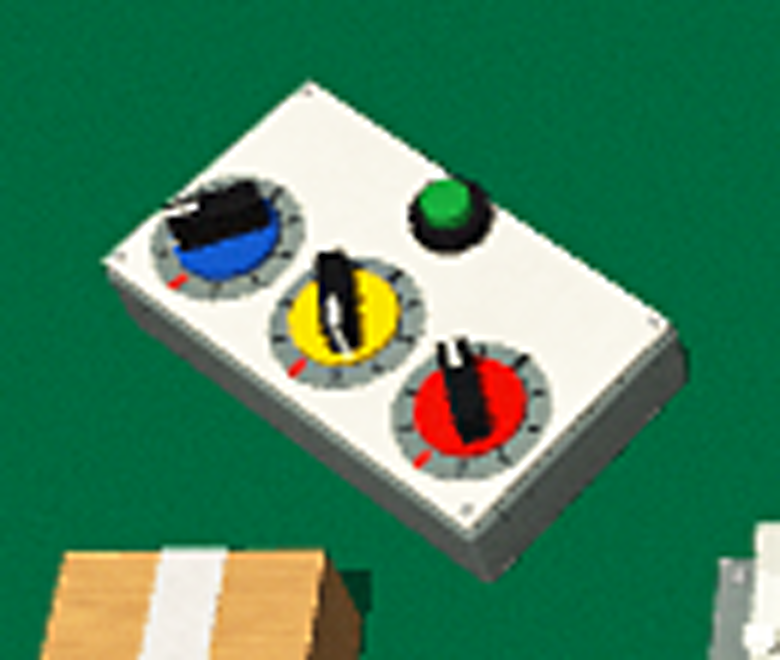

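View pics/c4.png

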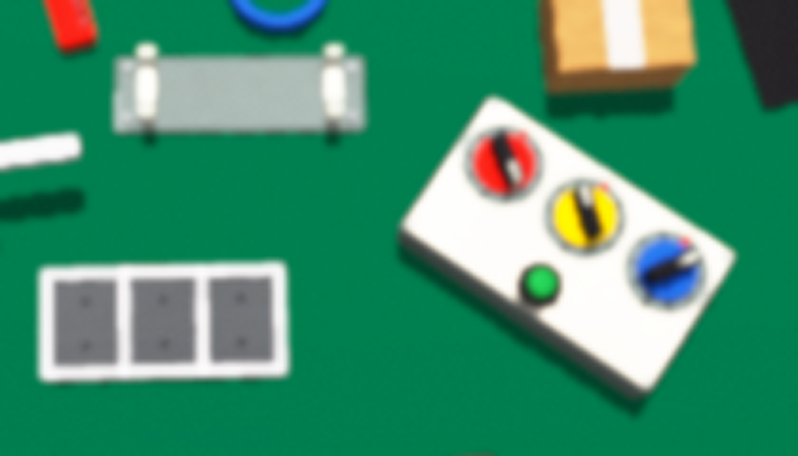

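Run:
```python
from h import *
p=cam("wrist"); M=R.from_rotvec(p["rvec"]).as_matrix(); c=-M.T@p["tvec"]
s,e,m=st(); print("cam in tool",m.T@(c-e),"axis in tool",(m.T@M.T).round(3))
rel([0.45,-0.38,0.28],0.0+np.arctan2(-.585,.81)+np.pi/2)
```

```text
cam in tool [ 0.07426727  0.00161008 -0.14375507] axis in tool [[-0.001 -0.956 -0.292]
 [ 1.    -0.001  0.   ]
 [-0.001 -0.292  0.956]]
 shift [ 1.861 -1.042 -0.325] turn [0.    0.    0.637] alt [-0.     0.    -1.363] q6 -0.15
```

```bash
python3 -m crank '[[0.3,-0.17,-0.1,0,0,0,1],[0.6,-0.34,-0.2,0,0,0,1],[0.8,-0.5,-0.3,0,0,0,1],[1,-0.6,-0.4,0,0,0,1],[1,-0.9,-0.4,0,0,0,1]]' 40
python3 - <<'E'
from h import *
rel([0.45,-0.33,0.3],-0.15-np.pi/2)
E
```

```text
time: 2.5
eef_pos: [0.3409, -0.4475, 0.2941]
tcp_rot: [0.982, 0.188, 0.001, 0.003]
contact_force: [-0.3, -1.6, 1.2]
opening: 0.998
 shift [ 0.966 -0.458 -0.04 ] turn [ 0.003 -0.002  0.337] alt [ 0.003  0.004 -1.663] q6 0.09
```

```bash
python3 -m crank '[[0.33,-0.15,0,0,0,0,1],[0.66,-0.3,0,0,0,0.07,1],[0.95,-0.45,0,0,0,0.15,1],[0.95,-0.45,0,0,0,0.24,1],[0.95,-0.45,0,0,0,0.33,1],[0.95,-0.45,0,0,0,0.33,1]]'
python3 - <<'E'
from h import *
p=cam("wrist","w1")
for k,z in dict(red_grip=.079,yellow_grip=.079,blue_grip=.079,enter_top=.082).items():
    for r in finder.pinpoint(k,p):
        if r["confidence"]<.3: continue
        row,col=r["location"]; print(k,round(r["confidence"],2),(round(col),round(row)),plane(p,col,row,z).round(4))
E
```

```text
time: 3.1
eef_pos: [0.446, -0.3315, 0.2915]
tcp_rot: [0.998, -0.07, 0.0, 0.0]
contact_force: [0.1, -0.2, -0.3]
opening: 1.001
red_grip 0.92 (222, 73) [ 0.5726 -0.2467  0.079 ]
yellow_grip 0.77 (292, 114) [ 0.5183 -0.3161  0.079 ]
blue_grip 0.76 (354, 149) [ 0.4689 -0.3814  0.079 ]
enter_top 0.73 (47, 192) [ 0.4707 -0.0027  0.082 ]
```

View pics/w1.png

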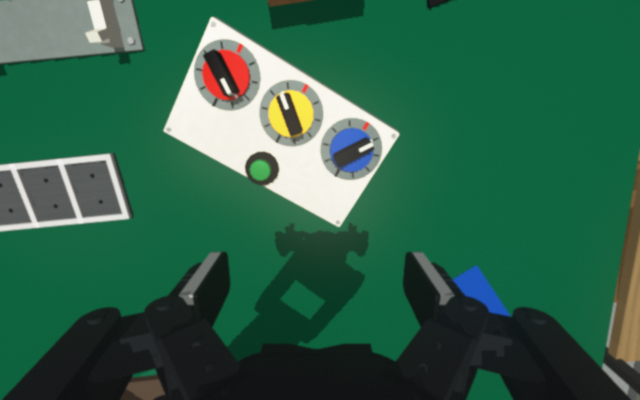

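Run:
```python
from h import *
p=cam("wrist"); crop(p,180,25,400,205,3.6,"w1c"); 
print(plane(p,261,168,.082))
hsv=cv2.cvtColor(p["pixels"],cv2.COLOR_RGB2HSV)
for nm,lo,hi in (("green",(50,150,60),(75,255,255)),("yellow",(20,120,60),(35,255,255)),("red",(0,150,60),(6,255,255)),("blue",(100,120,60),(125,255,255))):
    m=cv2.inRange(hsv,lo,hi); m[:,:180]=0; m[215:]=0; m[:,400:]=0
    n,l,s,c=cv2.connectedComponentsWithStats(m)
    for i in range(1,n):
        if s[i,4]>60: print(nm,s[i],c[i].round(1))
```

```text
[ 0.46167994 -0.2697955   0.082     ]
green [ 272   50  128   82 2165] [348.1  86.8]
green [ 357  135   43   80 1650] [384.3 185.2]
green [ 180  143  105   72 2903] [219.3 187.6]
yellow [ 267   90   46   47 1160] [290.3 113.1]
red [216  49  33  47 720] [235.1  68.9]
red [201  61  32  39 423] [211.6  82.3]
blue [329 128  40  31 536] [345.4 138.6]
blue [340 150  32  21 293] [357.4 162.3]
```

View pics/w1c.png

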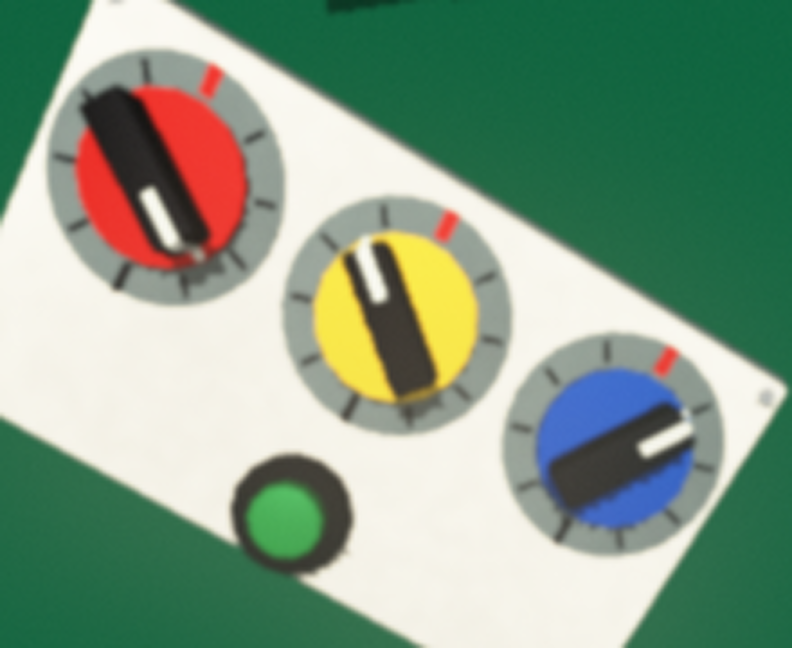

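Run:
```python
from h import *
p=cam("wrist")
w=lambda c,z: plane(p,180+c[0]/3.6,25+c[1]/3.6,z)
a=w((212,80),.062);zs={}
D=dict(red=((103,97),(178,246),(212,80),(122,276)),yellow=((415,388),(368,243),(447,226),(350,407)),blue=((560,487),(688,418),(667,362),(563,530)))
for k,(t,h,z0,z5) in D.items():
    T,H=w(t,.091),w(h,.091); Z0,Z5=w(z0,.061),w(z5,.061); b=H-T; yaw=np.arctan2(*(Z0-Z5)[1::-1]); ang=np.arctan2(b[1],b[0])
    print(k,"len",np.linalg.norm(b).round(4),"mid",((H+T)/2).round(4),"dialmid",((Z0+Z5)/2).round(4),"yaw0",yaw.round(3),"ptr",ang.round(3),"theta",((-.656-ang)%(2*np.pi)).round(3))
print(w((284,520),.082))
```

```text
red len 0.0448 mid [ 0.5704 -0.2477  0.091 ] dialmid [ 0.5715 -0.2466  0.061 ] yaw0 -0.671 ptr -2.863 theta 2.207
yellow len 0.0449 mid [ 0.5193 -0.3144  0.091 ] dialmid [ 0.5185 -0.3134  0.061 ] yaw0 -0.671 ptr 0.158 theta 5.469
blue len 0.0457 mid [ 0.4677 -0.3804  0.091 ] dialmid [ 0.4654 -0.3804  0.061 ] yaw0 -0.675 ptr -1.213 theta 0.557
[ 0.46034033 -0.26694867  0.082     ]
```

Run:
```python
from h import *
rel([.571,-.2472,.13],-2.863+np.pi/2,"red")
rel([.519,-.314,.13],.158+np.pi/2,"yel")
rel([.4668,-.3804,.13],-1.213+np.pi/2,"blue")
```

```text
red shift [ 0.749 -0.682  1.075] turn [-0.    -0.    -0.268] alt [-0.     0.     1.732] q6 0.89
yel shift [ 0.469 -0.192  1.075] turn [-0.     0.    -0.191] alt [0.    0.    1.809] q6 0.89
blue shift [0.188 0.295 1.075] turn [-0.     0.     0.682] alt [-0.    -0.    -1.318] q6 0.89
```

```bash
python3 -m crank '[[0.2,-0.1,0.3,0,0,-0.1,0.5],[0.469,-0.192,0.6,0,0,-0.191,0.5],[0.469,-0.192,0.9,0,0,-0.191,0.5],[0.469,-0.192,1,0,0,-0.191,0.5],[0.469,-0.192,1,0,0,-0.191,0.5],[0.469,-0.192,1,0,0,-0.191,0.5]]'
python3 - <<'E'
from h import *
rel([.519,-.314,.071],.158+np.pi/2,"yel")
p=cam("wrist","w2")
E
```

```text
time: 4.05
eef_pos: [0.5193, -0.314, 0.1417]
tcp_rot: [0.997, 0.079, -0.0, -0.0]
contact_force: [0.3, -1.2, 0.8]
opening: 0.5
yel shift [-0.002 -0.001  0.471] turn [-0.  0. -0.] alt [0. 0. 2.] q6 0.7
```

View pics/w2.png

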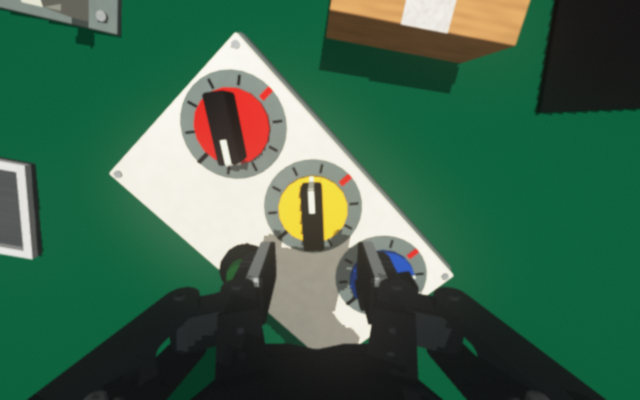

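```bash
python3 -m crank '[[0,0,0.2,0,0,0,0.5],[0,0,0.4,0,0,0,0.5],[0,0,0.471,0,0,0,0.5],[0,0,0.471,0,0,0,0.3],[0,0,0.471,0,0,0,0],[0,0,0.471,0,0,0,0],[0,0,0.471,0,0,0,0],[0,0,0.471,0,0,0,0],[0,0,0.471,0,0,0,0]]' 40
```

```text
time: 5.0
eef_pos: [0.5195, -0.3112, 0.0725]
tcp_rot: [0.997, 0.078, -0.0, -0.003]
contact_force: [-0.6, 8.2, 1.6]
opening: 0.165
```

```bash
python3 -m crank '[[0,-0.018,0,0,0,-0.09,0],[0,-0.018,0,0,0,-0.18,0],[0,-0.018,0,0,0,-0.27,0],[0,-0.018,0,0,0,-0.36,0],[0,-0.018,0,0,0,-0.45,0],[0,-0.018,0,0,0,-0.54,0],[0,-0.018,0,0,0,-0.63,0],[0,-0.018,0,0,0,-0.72,0],[0,-0.018,0,0,0,-0.81,0],[0,-0.018,0,0,0,-0.9,0],[0,-0.018,0,0,0,-1,0],[0,-0.018,0,0,0,-1,0]]'
```

```text
time: 6.2
eef_pos: [0.5184, -0.3102, 0.0725]
tcp_rot: [0.648, 0.762, 0.0, -0.001]
contact_force: [-3.5, 2.9, 0.3]
opening: 0.164
```

```bash
python3 -m crank '[[0,0,0,0,0,-0.09,0],[0,0,0,0,0,-0.18,0],[0,0,0,0,0,-0.27,0],[0,0,0,0,0,-0.36,0],[0,0,0,0,0,-0.45,0],[0,0,0,0,0,-0.54,0],[0,0,0,0,0,-0.63,0],[0,0,0,0,0,-0.72,0],[0,0,0,0,0,-0.81,0],[0,0,0,0,0,-0.9,0],[0,0,0,0,0,-1,0],[0,0,0,0,0,-1,0]]'
python3 - <<'E'
from h import *
s=telemetry.get_state(); print(s["qpos"].round(3),s["eef_pos"],s["contact_force"],s["wrist_torque"])
p=cam("wrist","w3")
E
```

```text
time: 7.4
eef_pos: [0.5176, -0.3113, 0.0725]
tcp_rot: [-0.08, 0.997, 0.0, -0.002]
contact_force: [-6.0, 0.1, 0.6]
opening: 0.162
[-0.708  0.311  1.86  -0.003  0.973 -2.439] [ 0.51758477 -0.31132295  0.07246923] [-5.98006477  0.13165215  0.6052732 ] [0.19870052 0.96773824 0.07553678]
```

View pics/w3.png

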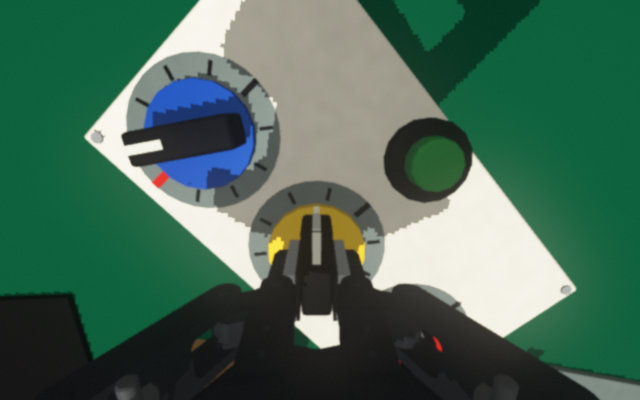

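```bash
python3 -m crank '[[0,0,0,0,0,0,0.5],[0,0,0,0,0,0,0.5],[0,0,0,0,0,0,0.5],[0,0,-0.2,0,0,0,0.5],[0,0,-0.35,0,0,0,0.5],[0,0,-0.35,0,0,0,0.5]]'
python3 - <<'E'
from h import *
rel([.570,-.2447,.115],-2.863+np.pi/2,"red")
p=cam("wrist","w4")
E
```

```text
time: 8.05
eef_pos: [0.5215, -0.313, 0.1282]
tcp_rot: [-0.079, 0.997, -0.003, 0.003]
contact_force: [0.4, -0.3, 0.3]
opening: 0.496
red shift [-0.39   0.4    0.088] turn [-0.005  0.004 -0.077] alt [0.006 0.007 1.923] q6 -2.44
```

View pics/w4.png

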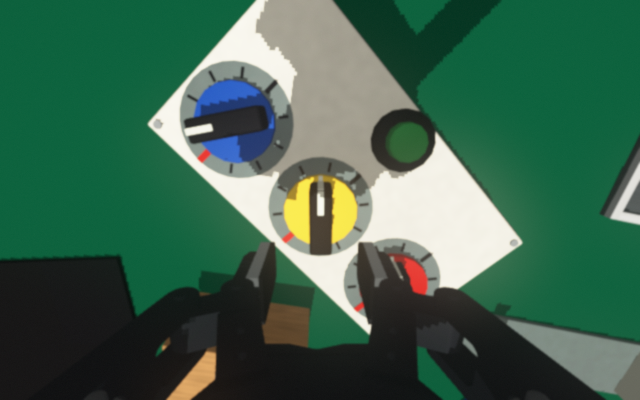

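```bash
python3 -m crank '[[-0.2,0.2,0,0,0,-0.04,0.5],[-0.39,0.4,0,0,0,-0.077,0.5],[-0.39,0.4,0.088,0,0,-0.077,0.5],[-0.39,0.4,0.088,0,0,-0.077,0.5],[-0.39,0.4,0.088,0,0,-0.077,0.5]]'
python3 - <<'E'
from h import *
rel([.570,-.2447,.0715],-2.863+np.pi/2,"red")
E
```

```text
time: 8.6
eef_pos: [0.566, -0.2426, 0.1083]
tcp_rot: [-0.138, 0.99, 0.001, -0.001]
contact_force: [0.3, -0.1, 0.4]
opening: 0.503
red shift [-0.022 -0.021  0.245] turn [ 0.001 -0.001 -0.001] alt [-0.002 -0.002  1.999] q6 -2.42
```

```bash
python3 -m crank '[[-0.022,-0.021,0.1,0,0,0,0.5],[-0.022,-0.021,0.245,0,0,0,0.5],[-0.022,-0.021,0.245,0,0,0,0.3],[-0.022,-0.021,0.245,0,0,0,0],[-0.022,-0.021,0.245,0,0,0,0],[-0.022,-0.021,0.245,0,0,0,0],[-0.022,-0.021,0.245,0,0,0,0]]'
python3 - <<'E'
from h import *
print(st()[0]["qpos"].round(2))
E
```

```text
time: 9.3
eef_pos: [0.5703, -0.2447, 0.0723]
tcp_rot: [-0.139, 0.99, 0.0, -0.001]
contact_force: [-1.6, -1.5, -8.5]
opening: 0.161
[-0.57  0.34  1.82 -0.    0.98 -2.42]
```

```bash
python3 -m crank '[[0,0,0,0,0,0.09,0],[0,0,0,0,0,0.18,0],[0,0,0,0,0,0.27,0],[0,0,0,0,0,0.36,0],[0,0,0,0,0,0.45,0],[0,0,0,0,0,0.54,0],[0,0,0,0,0,0.63,0],[0,0,0,0,0,0.72,0],[0,0,0,0,0,0.81,0],[0,0,0,0,0,0.9,0],[0,0,0,0,0,1,0],[0,0,0,0,0,1,0]]'; python3 -m crank '[[0,0,0,0,0,0.09,0],[0,0,0,0,0,0.18,0],[0,0,0,0,0,0.27,0],[0,0,0,0,0,0.36,0],[0,0,0,0,0,0.4,0],[0,0,0,0,0,0.4,0]]'
python3 -m crank '[[0,0,0,0,0,0,0.5],[0,0,0,0,0,0,0.5],[0,0,0,0,0,0,0.5],[0,0,-0.2,0,0,0,0.5],[0,0,-0.32,0,0,0,0.5],[0,0,-0.32,0,0,0,0.5]]'
python3 - <<'E'
from h import *
rel([.4658,-.3779,.115],-1.213+np.pi/2,"blue")
p=cam("wrist","w5")
E
```

```text
time: 10.5
eef_pos: [0.5708, -0.2436, 0.0723]
tcp_rot: [0.602, 0.798, 0.001, -0.001]
contact_force: [-0.6, 1.0, -9.7]
opening: 0.162
time: 11.1
eef_pos: [0.5713, -0.2436, 0.0723]
tcp_rot: [0.819, 0.574, 0.001, -0.001]
contact_force: [3.1, 2.5, -11.8]
opening: 0.167
time: 11.7
eef_pos: [0.5739, -0.2466, 0.1264]
tcp_rot: [0.819, 0.573, 0.002, 0.004]
contact_force: [-0.3, 0.4, 0.7]
opening: 0.505
blue shift [-1.069 -0.378  0.075] turn [ 0.005  0.003 -0.45 ] alt [ 0.004 -0.006  1.55 ] q6 -0.22
```

View pics/w5.png

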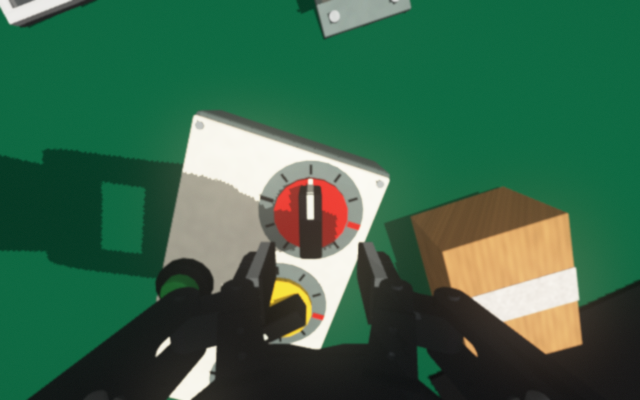

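```bash
python3 -m crank '[[-0.3,-0.1,0,0,0,-0.09,0.5],[-0.6,-0.2,0,0,0,-0.18,0.5],[-0.85,-0.3,0,0,0,-0.27,0.5],[-1,-0.378,0.05,0,0,-0.36,0.5],[-1,-0.378,0.075,0,0,-0.45,0.5],[-1,-0.378,0.075,0,0,-0.45,0.5],[-1,-0.378,0.075,0,0,-0.45,0.5]]'
python3 - <<'E'
from h import *
rel([.4658,-.3779,.0715],-1.213+np.pi/2,"blue")
E
```

```text
time: 12.45
eef_pos: [0.4663, -0.3657, 0.1091]
tcp_rot: [0.571, 0.821, 0.0, -0.001]
contact_force: [0.1, -1.1, -0.1]
opening: 0.501
blue shift [-0.075 -0.031  0.251] turn [-0.    -0.001 -0.002] alt [-1.000e-03  0.000e+00  1.998e+00] q6 -1.19
```

```bash
python3 -m crank '[[-0.075,-0.031,0,0,0,0,0.5],[-0.075,-0.031,0.1,0,0,0,0.5],[-0.075,-0.031,0.251,0,0,0,0.5],[-0.075,-0.031,0.251,0,0,0,0.5],[-0.075,-0.031,0.251,0,0,0,0],[-0.075,-0.031,0.251,0,0,0,0],[-0.075,-0.031,0.251,0,0,0,0],[-0.075,-0.031,0.251,0,0,0,0]]'
```

```text
time: 13.25
eef_pos: [0.4663, -0.3787, 0.0731]
tcp_rot: [0.57, 0.821, -0.0, 0.001]
contact_force: [-2.1, -0.5, 0.5]
opening: 0.163
```

```bash
python3 -m crank '[[0,0,0,0,0,0.09,0],[0,0,0,0,0,0.18,0],[0,0,0,0,0,0.27,0],[0,0,0,0,0,0.36,0],[0,0,0,0,0,0.45,0],[0,0,0,0,0,0.54,0],[0,0,0,0,0,0.63,0],[0,0,0,0,0,0.72,0],[0,0,0,0,0,0.81,0],[0,0,0,0,0,0.9,0],[0,0,0,0,0,1,0],[0,0,0,0,0,1,0]]'; python3 -m crank '[[0,0,0,0,0,0.09,0],[0,0,0,0,0,0.18,0],[0,0,0,0,0,0.27,0],[0,0,0,0,0,0.36,0],[0,0,0,0,0,0.45,0],[0,0,0,0,0,0.54,0],[0,0,0,0,0,0.65,0],[0,0,0,0,0,0.65,0]]'
python3 -m crank '[[0,0,0,0,0,0,0.5],[0,0,0,0,0,0,0.5],[0,0,0,0,0,0,0.5],[0,0,-0.2,0,0,0,0.5],[0,0,-0.32,0,0,0,0.5],[0,0,-0.32,0,0,0,0.5],[0,0,-0.32,0,0,0,0.5]]'
python3 - <<'E'
from h import *
rel([.5178,-.3113,.115],.158+np.pi/2,"yellow")
p=cam("wrist","w6")
E
```

```text
time: 14.45
eef_pos: [0.4651, -0.3783, 0.0731]
tcp_rot: [0.984, 0.176, -0.001, -0.0]
contact_force: [-4.8, 0.5, 2.6]
opening: 0.166
time: 15.25
eef_pos: [0.4652, -0.3774, 0.0731]
tcp_rot: [0.945, -0.327, -0.002, -0.001]
contact_force: [-4.3, 3.2, 4.5]
opening: 0.16
time: 15.95
eef_pos: [0.4663, -0.3784, 0.1203]
tcp_rot: [0.945, -0.326, 0.0, 0.0]
contact_force: [-0.4, 0.3, 0.6]
opening: 0.5
yellow shift [-0.005 -0.564  0.035] turn [ 0.    -0.    -0.523] alt [-1.000e-03 -0.000e+00  1.477e+00] q6 1.38
```

View pics/w6.png

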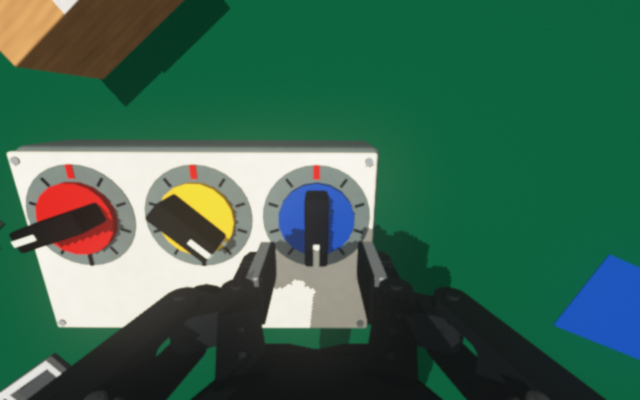

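```bash
python3 -m crank '[[0,-0.28,0,0,0,-0.09,0.5],[-0.005,-0.564,0,0,0,-0.18,0.5],[-0.005,-0.564,0,0,0,-0.27,0.5],[-0.005,-0.564,0.035,0,0,-0.36,0.5],[-0.005,-0.564,0.035,0,0,-0.45,0.5],[-0.005,-0.564,0.035,0,0,-0.523,0.5],[-0.005,-0.564,0.035,0,0,-0.523,0.5]]'
python3 - <<'E'
from h import *
rel([.5178,-.3113,.0715],.158+np.pi/2,"y")
E
```

```text
time: 16.7
eef_pos: [0.5169, -0.3104, 0.1131]
tcp_rot: [0.997, 0.079, -0.001, -0.001]
contact_force: [-0.1, -0.6, 0.3]
opening: 0.502
y shift [0.006 0.008 0.277] turn [-0.002  0.001 -0.   ] alt [0.002 0.003 2.   ] q6 0.7
```

```bash
python3 -m crank '[[0.006,0.008,0.15,0,0,0,0.5],[0.006,0.008,0.277,0,0,0,0.5],[0.006,0.008,0.277,0,0,0,0.4],[0.006,0.008,0.277,0,0,0,0],[0.006,0.008,0.277,0,0,0,0],[0.006,0.008,0.277,0,0,0,0],[0.006,0.008,0.277,0,0,0,0]]'; python3 -m crank '[[0,0,0,0,0,-0.09,0],[0,0,0,0,0,-0.18,0],[0,0,0,0,0,-0.27,0],[0,0,0,0,0,-0.36,0],[0,0,0,0,0,-0.45,0],[0,0,0,0,0,-0.54,0],[0,0,0,0,0,-0.63,0],[0,0,0,0,0,-0.675,0],[0,0,0,0,0,-0.675,0]]'
python3 -m crank '[[0,0,0,0,0,0,0.5],[0,0,0,0,0,0,0.5],[0,0,0,0,0,0,0.5],[0,0,-0.2,0,0,0,0.5],[0,0,-0.5,0,0,0,0.5],[0,0,-0.8,0,0,0,0.5],[-0.2,0,-1,0,0,0,0.8],[-0.4,0,-1,0,0,0,0.8],[-0.4,0,-1,0,0,0,0.8]]'
python3 - <<'E'
from h import *
p=cam("wrist","w7");
E
```

```text
time: 17.4
eef_pos: [0.5185, -0.3114, 0.0736]
tcp_rot: [0.997, 0.078, -0.0, -0.001]
contact_force: [-1.9, 5.6, -1.2]
opening: 0.161
time: 18.3
eef_pos: [0.5186, -0.3113, 0.0736]
tcp_rot: [0.82, 0.572, 0.0, -0.001]
contact_force: [-1.9, 4.6, -0.8]
opening: 0.16
time: 19.2
eef_pos: [0.4977, -0.3726, 0.2264]
tcp_rot: [0.821, 0.57, -0.0, 0.003]
contact_force: [0.1, -0.0, -0.4]
opening: 0.803
```

View pics/w7.png

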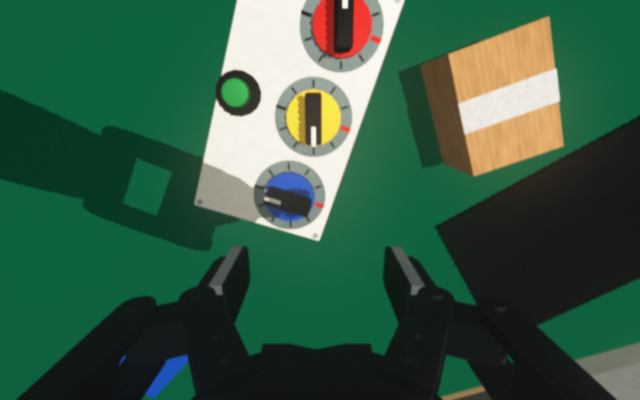

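```bash
python3 -m crank '[[0.33,0,-0.3,0,0,0,1],[0.66,0,-0.5,0,0,0,1],[1,0,-0.5,0,0,0,1]]';python3 -m crank '[[0.33,0,0,0,0,0,1],[0.66,-0.1,0,0,0,0.1,1],[1,-0.2,0,0,0,0.18,1]]'
python3 - <<'E'
from h import *
rel([0.50,0.08,0.30],0)
E
```

```text
time: 19.55
eef_pos: [0.5433, -0.2483, 0.2975]
tcp_rot: [0.821, 0.571, 0.001, 0.002]
contact_force: [1.1, 0.2, 1.2]
opening: 0.996
time: 19.85
eef_pos: [0.5653, -0.102, 0.2935]
tcp_rot: [0.894, 0.449, -0.0, -0.0]
contact_force: [0.6, -0.5, 0.1]
opening: 1.001
 shift [ 0.713 -1.074 -0.042] turn [-0.001 -0.    -0.408] alt [-0.000e+00  1.000e-03  1.592e+00] q6 0.29
```

```bash
python3 -m crank '[[0.25,-0.3,0,0,0,-0.09,1],[0.5,-0.6,0,0,0,-0.18,1],[0.713,-0.9,0,0,0,-0.27,1],[0.713,-1,0,0,0,-0.36,1],[0.713,-1,0,0,0,-0.408,1],[0.713,-1,0,0,0,-0.408,1]]'
python3 - <<'E'
from h import *
p=cam("wrist","w8"); print(st()[1])
for k,z in dict(bore_mouth=.085,rack_mid=.043,housing1_mid=.013,bay1=.006).items():
    for r in finder.pinpoint(k,p):
        if r["confidence"]<.3: continue
        row,col=r["location"]; print(k,round(r["confidence"],2),(round(col),round(row)),plane(p,col,row,z).round(4))
E
```

```text
time: 20.45
eef_pos: [0.5072, 0.0721, 0.2937]
tcp_rot: [0.704, 0.71, -0.0, -0.0]
contact_force: [0.6, 1.0, -0.2]
opening: 1.0
[0.50760146 0.07124491 0.29379468]
bore_mouth 0.63 (404, 44) [0.5996 0.212  0.085 ]
rack_mid 0.91 (428, 233) [ 0.6686 -0.0237  0.043 ]
bay1 0.77 (283, 112) [0.4613 0.1399 0.006 ]
bay1 0.63 (280, 210) [ 0.453  -0.0039  0.006 ]
bay1 0.6 (280, 167) [0.4543 0.0634 0.006 ]
```

View pics/w8.png

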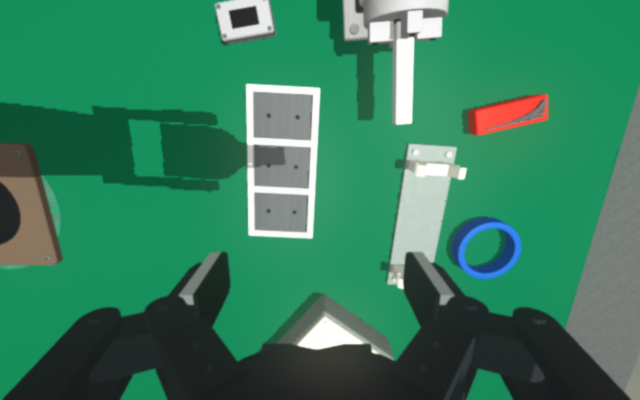

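Run:
```python
from h import *
p=cam("wrist"); crop(p,330,0,530,300,2,"c5"); crop(p,235,70,335,250,3,"c6")
C=[plane(p,u,v,.012)[:2] for u,v in ((247,84),(321,88),(313,238),(249,236))]
print(np.round(C,4), np.mean(C,0), np.linalg.norm(C[1]-C[0]),np.linalg.norm(C[2]-C[1]),np.linalg.norm(C[3]-C[2]),np.linalg.norm(C[3]-C[0]))
```

```text
[[ 0.4159  0.174 ]
 [ 0.5147  0.1693]
 [ 0.504  -0.0494]
 [ 0.4048 -0.0464]] [0.45985994 0.06186489] 0.09891827841183795 0.2189412457772194 0.09929786589245101 0.22062259176717222
```

View pics/c5.png

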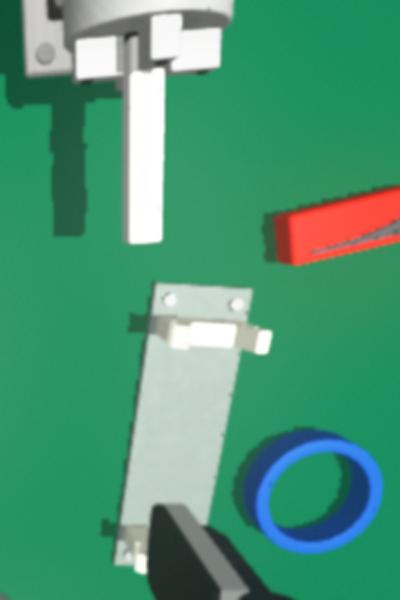

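View pics/c6.png

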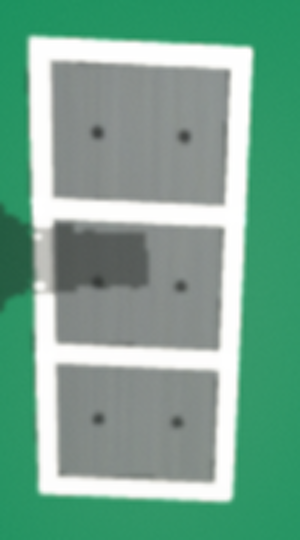

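Run:
```python
from h import *
p=cam("wrist")
f=lambda u,v,z: plane(p,330+u/2,v/2,z)[:2]
A,B,C=f(155,283,.006),f(252,290,.006),f(115,565,.006)
print("plate",A,B,C,np.linalg.norm(B-A),np.linalg.norm(C-A),"mid",(B+C)/2, "dir",np.arctan2(*(A-C)[::-1]))
# support arms tops z .053
for q in ((163,320),(190,347),(250,325),(272,354)): print("arm",f(*q,.053))
# bar top z .091
for q in ((125,242),(163,242),(128,72),(165,68)): print("bar",f(*q,.091), f(*q,.088))
```

```text
plate [0.63899152 0.09829978] [0.70895824 0.09358434] [ 0.6272902  -0.13187616] 0.07012544092188315 0.23047317371186896 mid [ 0.66812422 -0.01914591] dir 1.520003651950723
arm [0.63217087 0.07948855]
arm [0.65162859 0.06173736]
arm [0.68900186 0.07641695]
arm [0.70618412 0.05722515]
bar [0.59431715 0.12971652] [0.59505948 0.12960489]
bar [0.61569053 0.12978736] [0.61661775 0.12967634]
bar [0.58918413 0.21531211] [0.58988205 0.21594095]
bar [0.60826027 0.21723384] [0.60912321 0.21787931]
```

```bash
python3 - <<'E'
from h import *
rel([0.602,0.12,0.18],0)
E
python3 -m crank '[[0.15,0.3,0.2,0,0,0,1],[0.33,0.63,0.5,0,0,0,1],[0.33,0.63,0.75,0,0,0,1],[0.33,0.63,0.75,0,0,0,1],[0.33,0.63,0.75,0,0,0,1]]';  python3 - <<'E'
from h import *
p=cam("wrist","w9"); print(st()[1])
E
```

```text
shift [0.332 0.626 0.76 ] turn [-0.    -0.     0.003] alt [ 0.    -0.    -1.997] q6 -0.07
time: 21.3
eef_pos: [0.6009, 0.1201, 0.1786]
tcp_rot: [0.705, 0.709, -0.002, -0.002]
contact_force: [-0.4, -0.4, -1.0]
opening: 1.003
[0.60198828 0.1199626  0.18149186]
```

View pics/w9.png

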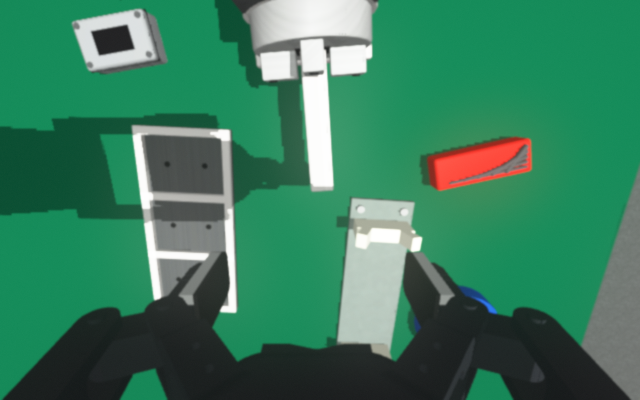

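Run:
```python
from h import *
p=cam("wrist"); crop(p,230,0,410,200,4,"c7")
```

```text
(no output)
```

View pics/c7.png

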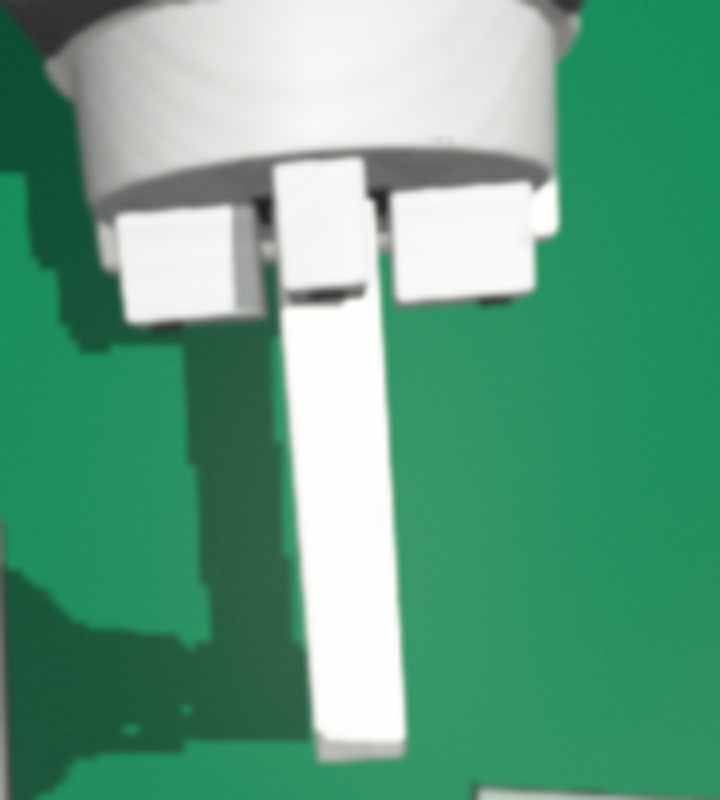

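Run:
```python
from h import *
p=cam("wrist")
f=lambda u,v,z: plane(p,230+u/4,v/4,z)[:2]
for z in (.091,):
    a,b,c,d=f(282,310,z),f(317,738,z),f(383,310,z),f(406,740,z)
    print(a,b,c,d,np.linalg.norm(d-b),"far mid",(a+c)/2,"tip mid",(b+d)/2,"L",np.arctan2(*(b-a)[::-1]),"R",np.arctan2(*(d-c)[::-1]))
# jaws front edge: top jaw at z~?, side jaws
for z in (.085,.12): print(z,f(325,295,z),f(190,320,z),f(465,300,z))
```

```text
[0.59138284 0.21470356] [0.59764613 0.13365678] [0.60996739 0.21479152] [0.61580257 0.13331155] 0.01815972395074024 far mid [0.60067512 0.21474754] tip mid [0.60672435 0.13348416] L -1.4936697091304976 R -1.4993034101845972
0.085 [0.59921204 0.21791882] [0.57368655 0.21342085] [0.62557144 0.21717239]
0.12 [0.59969585 0.21428923] [0.57785879 0.21044122] [0.6222463  0.21365066]
```

Run:
```python
from h import *
rel([0.6045,0.1634,0.0635],.074)
```

```text
shift [0.29  0.007 0.807] turn [ 0.002  0.    -0.044] alt [ 0.    -0.004  1.956] q6 0.03
```

```bash
python3 -m crank '[[0.15,0.007,0.2,0,0,-0.044,0.5],[0.29,0.007,0.4,0,0,-0.044,0.5],[0.29,0.007,0.6,0,0,-0.044,0.5],[0.29,0.007,0.8,0,0,-0.044,0.5],[0.29,0.007,0.807,0,0,-0.044,0.5],[0.29,0.007,0.807,0,0,-0.044,0.5]]'; python3 -m crank '[[0,0,0,0,0,0,0],[0,0,0,0,0,0,0],[0,0,0,0,0,0,0],[0,0,0,0,0,0,0],[0,0,0,0,0,0,0]]' 60
python3 - <<'E'
from h import *
s,e,m=st();print(e,s["contact_force"],(m.T@np.array([.0737,-.9973,0])).round(3)); p=cam("wrist","w10")
E
```

```text
time: 22.05
eef_pos: [0.604, 0.1637, 0.0629]
tcp_rot: [0.68, 0.733, 0.001, 0.001]
contact_force: [-0.6, -0.9, -0.1]
opening: 0.499
time: 22.55
eef_pos: [0.605, 0.1639, 0.0639]
tcp_rot: [0.68, 0.733, 0.002, 0.002]
contact_force: [-1.3, -1.8, 6.2]
opening: 0.197
[0.60501792 0.1638772  0.06392625] [-1.27362208 -1.8104301   6.18862927] [-1.    -0.001  0.   ]
```

View pics/w10.png

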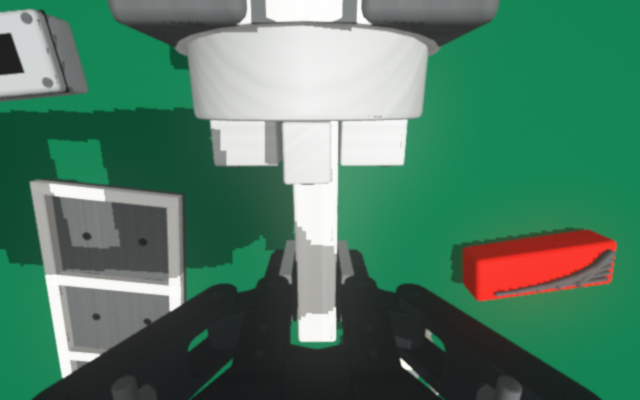

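```bash
python3 -m crank '[[-0.06,0,0,0,0,0,0],[-0.15,0,0,0,0,0,0],[-0.25,0,0,0,0,0,0],[-0.35,0,0,0,0,0,0],[-0.45,0,0,0,0,0,0],[-0.55,0,0,0,0,0,0],[-0.65,0,0,0,0,0,0],[-0.75,0,0,0,0,0,0],[-0.85,0,0,0,0,0,0],[-0.93,0,0,0,0,0,0],[-0.93,0,0,0,0,0,0]]'
python3 - <<'E'
from h import *
s,e,m=st();print(e,s["contact_force"],s["wrist_torque"]); p=cam("wrist","w11")
E
```

```text
time: 23.7
eef_pos: [0.6135, 0.0221, 0.0604]
tcp_rot: [0.68, 0.733, -0.001, 0.001]
contact_force: [0.7, -2.8, 1.8]
opening: 0.198
[0.61347689 0.02206519 0.0603525 ] [ 0.65882209 -2.83918095  1.79208173] [0.19403322 0.016805   0.0265109 ]
```

View pics/w11.png

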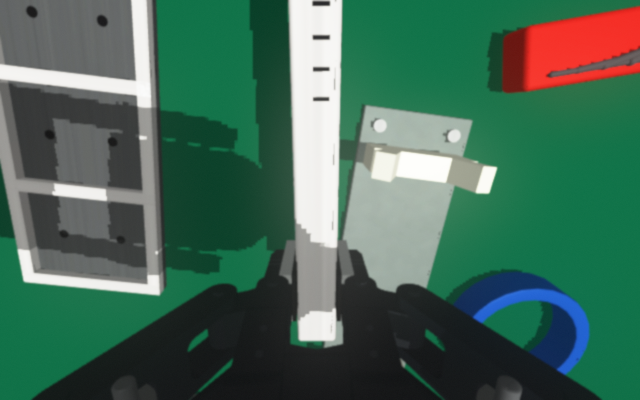

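```bash
python3 -m crank '[[0,0,0,0,0,0,0.45],[0,0,0,0,0,0,0.45],[0,0,0,0,0,0,0.45],[0.2,0,0,0,0,0,0.45],[0.45,0,0,0,0,0,0.45],[0.7,0,0,0,0,0,0.45],[0.86,0,0,0,0,0,0.45],[0.86,0,0,0,0,0,0.45],[0.86,0,0,0,0,0,0.45]]'
python3 - <<'E'
from h import *
s,e,m=st();print(e,s["contact_force"],s["wrist_torque"]); p=cam("wrist","w12"); p=cam("scene"); crop(p,250,150,500,300,3,"c8")
E
```

```text
time: 24.65
eef_pos: [0.6035, 0.154, 0.0605]
tcp_rot: [0.679, 0.734, -0.0, 0.0]
contact_force: [0.1, -0.1, -0.3]
opening: 0.45
[0.60351229 0.15398665 0.06046842] [ 0.13744127 -0.07959692 -0.32465586] [-0.03156709  0.02488161 -0.02907661]
```

View pics/w12.png

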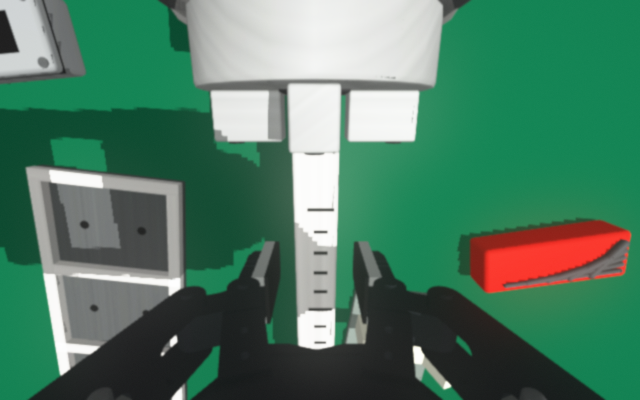

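View pics/c8.png

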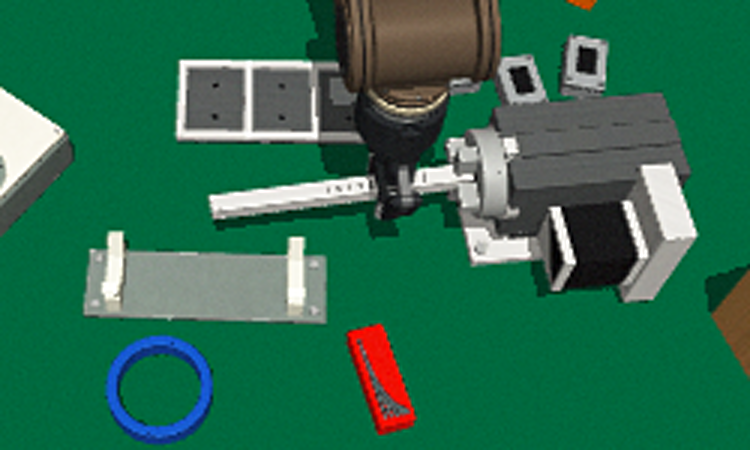

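```bash
python3 -m crank '[[0,0,0,0,0,0,0],[0,0,0,0,0,0,0],[0,0,0,0,0,0,0],[0,0,0,0,0,0,0],[0,0,0,0,0,0,0]]' 90; python3 -m crank '[[-0.06,0,0,0,0,0,0],[-0.15,0,0,0,0,0,0],[-0.25,0,0,0,0,0,0],[-0.35,0,0,0,0,0,0],[-0.45,0,0,0,0,0,0],[-0.55,0,0,0,0,0,0],[-0.65,0,0,0,0,0,0],[-0.75,0,0,0,0,0,0],[-0.85,0,0,0,0,0,0],[-0.95,0,0,0,0,0,0],[-0.95,0,0,0,0,0,0]]'
python3 - <<'E'
from h import *
s,e,m=st();print(e,s["contact_force"],s["wrist_torque"]); p=cam("wrist","w13");p=cam("scene"); crop(p,250,150,500,300,3,"c9")
E
```

```text
time: 25.25
eef_pos: [0.6042, 0.1524, 0.061]
tcp_rot: [0.68, 0.733, -0.0, 0.001]
contact_force: [-0.5, -5.2, 1.6]
opening: 0.191
time: 26.35
eef_pos: [0.615, 0.0092, 0.0609]
tcp_rot: [0.681, 0.732, 0.0, 0.0]
contact_force: [-0.4, 0.6, -2.8]
opening: 0.196
[0.61498003 0.00917657 0.06089591] [-0.44995045  0.61292202 -2.75822597] [0.02590388 0.01825105 0.01551602]
```

View pics/w13.png

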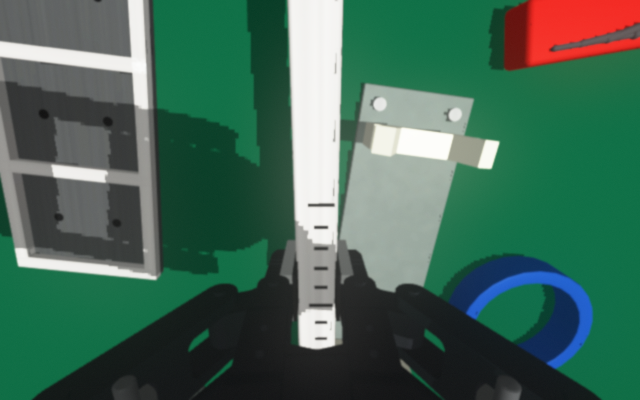

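View pics/c9.png

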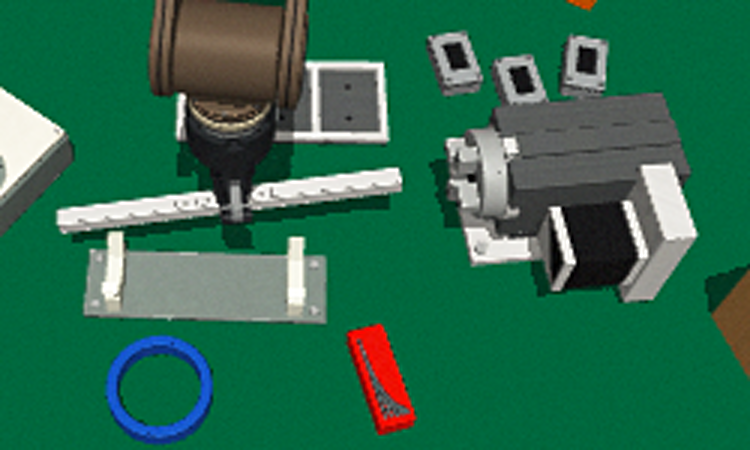

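Run:
```python
from h import *
rel([0.668,-0.019,0.085],-.051)
```

```text
shift [-0.226  0.34  -0.162] turn [-0.   -0.    0.08] alt [ 0.   -0.   -1.92] q6 -0.22
```

```bash
python3 -m crank '[[0,0,-0.1,0,0,0,0],[0,0,-0.2,0,0,0,0],[-0.1,0.15,-0.2,0,0,0.03,0],[-0.226,0.34,-0.2,0,0,0.08,0],[-0.226,0.34,-0.162,0,0,0.08,0],[-0.226,0.34,-0.162,0,0,0.08,0],[-0.226,0.34,-0.162,0,0,0.08,0]]'
python3 - <<'E'
from h import *
rel([0.668,-0.019,0.03],-.051)
p=cam("wrist","w14");p=cam("scene"); crop(p,250,150,500,300,3,"c10")
E
```

```text
time: 27.15
eef_pos: [0.6673, -0.0178, 0.0853]
tcp_rot: [0.724, 0.689, -0.0, -0.0]
contact_force: [-0.8, -0.0, -2.7]
opening: 0.192
 shift [-0.008  0.006  0.368] turn [-0.001 -0.     0.001] alt [ 0.000e+00 -1.000e-03 -1.999e+00] q6 -0.13
```

View pics/w14.png

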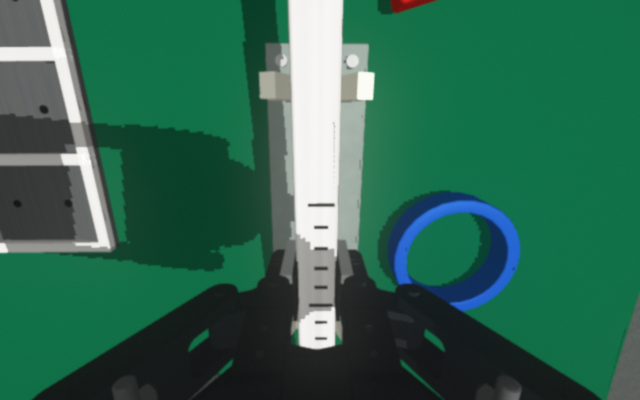

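View pics/c10.png

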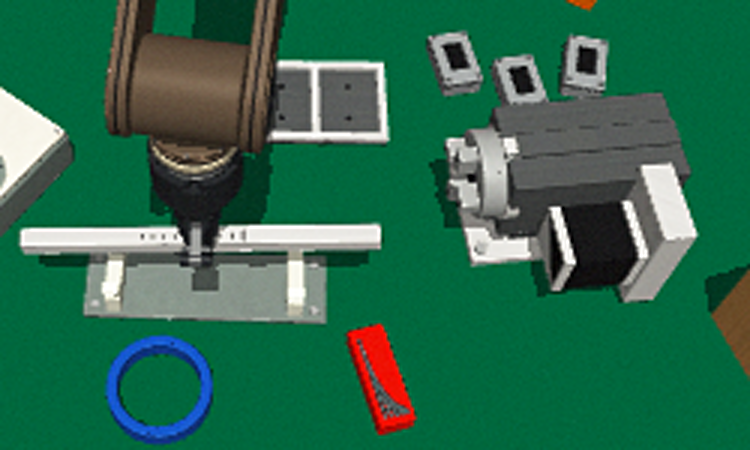

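```bash
python3 -m crank '[[-0.008,0.006,0.1,0,0,0,0],[-0.008,0.006,0.2,0,0,0,0],[-0.008,0.006,0.3,0,0,0,0],[-0.008,0.006,0.36,0,0,0,0],[-0.008,0.006,0.37,0,0,0,0],[-0.008,0.006,0.37,0,0,0,0]]'; python3 -m crank '[[0,0,0.01,0,0,0,0],[0,0,0.01,0,0,0,0]]'
```

```text
time: 27.85
eef_pos: [0.6689, -0.0199, 0.0295]
tcp_rot: [0.725, 0.689, -0.0, -0.0]
contact_force: [-0.2, -0.3, -1.0]
opening: 0.19
time: 28.05
eef_pos: [0.6693, -0.02, 0.0288]
tcp_rot: [0.725, 0.689, 0.0, 0.0]
contact_force: [-1.1, 1.7, 1.5]
opening: 0.194
```

```bash
python3 -m crank '[[0,0,0.013,0,0,0,0],[0,0,0.013,0,0,0,0.1],[0,0,0.013,0,0,0,0.25],[0,0,0.013,0,0,0,0.4],[0,0,0.013,0,0,0,0.4],[0,0,-0.2,0,0,0,0.4],[0,0,-0.5,0,0,0,0.4],[0,0,-0.9,0,0,0,0.5],[0,0,-1,0,0,0,0.6]]'
python3 - <<'E'
from h import *
p=cam("wrist","w15");p=cam("scene"); crop(p,250,150,500,300,3,"c11")
E
```

```text
time: 28.95
eef_pos: [0.671, -0.0203, 0.1835]
tcp_rot: [0.725, 0.689, 0.002, 0.003]
contact_force: [0.3, -0.1, -0.4]
opening: 0.6
```

View pics/w15.png

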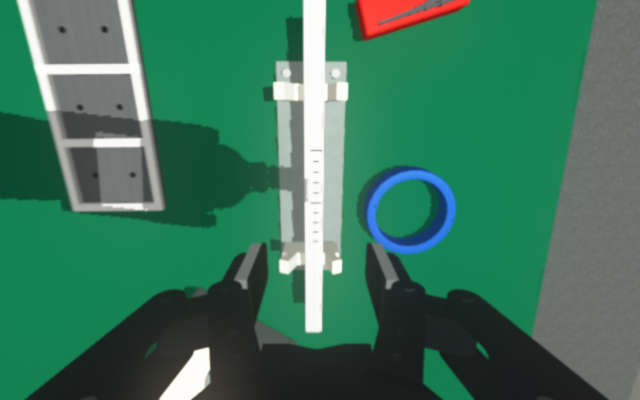

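View pics/c11.png

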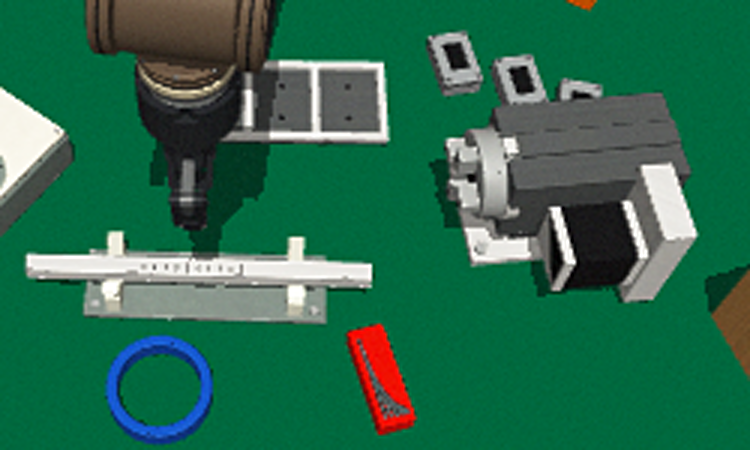

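Run:
```python
from h import *
p=cam("wrist");  crop(p,240,0,400,345,2.3,"c12")
for u,v in ((305,331),(322,331),(303,0),(326,0)): print(plane(p,u,v,.052)[:2])
rel([0.47,0.30,0.30],-.05)
```

```text
[ 0.65310804 -0.18520556]
[ 0.67212876 -0.18636955]
[0.67150563 0.13599652]
[0.68997402 0.1351128 ]
 shift [ 2.064 -1.437 -0.803] turn [ 0.004  0.    -0.   ] alt [ 1.e-03 -6.e-03  2.e+00] q6 -0.13
```

View pics/c12.png

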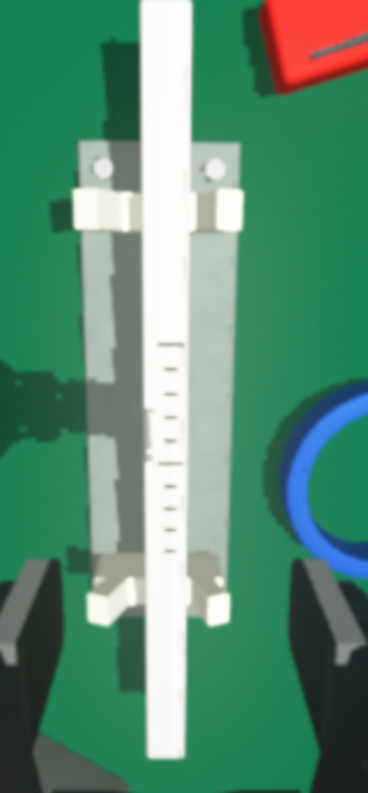

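```bash
python3 -m crank '[[0.1,-0.2,-0.3,0,0,0,1],[0.35,-0.5,-0.6,0,0,0,1],[0.65,-0.8,-0.8,0,0,0,1],[0.9,-1,-0.8,0,0,0,1],[0.9,-1,-0.8,0,0,0,1]]'; python3 -m crank '[[0.3,-0.2,0,0,0,0,1],[0.6,-0.4,0,0,0,0,1],[0.75,-0.4,0,0,0,0,1],[0.75,-0.4,0,0,0,0,1],[0.75,-0.4,0,0,0,0,1]]';  python3 - <<'E'
from h import *
p=cam("wrist","w16");
for r in finder.pinpoint("housing1_mid",p)+finder.pinpoint("housing2_mid",p):
    row,col=r["location"]; print(round(r["confidence"],2),(round(col),round(row)),plane(p,col,row,.013).round(4))
E
```

```text
time: 29.6
eef_pos: [0.5239, 0.1236, 0.2966]
tcp_rot: [0.725, 0.689, -0.001, -0.001]
contact_force: [-0.5, 1.4, -0.3]
opening: 1.002
time: 30.1
eef_pos: [0.4708, 0.2379, 0.2959]
tcp_rot: [0.724, 0.69, -0.002, -0.001]
contact_force: [-0.1, -0.2, -0.2]
opening: 1.0
0.9 (320, 60) [0.4823 0.3706 0.013 ]
0.82 (180, 33) [0.3042 0.4111 0.013 ]
0.58 (299, 106) [0.4509 0.3145 0.013 ]
```

View pics/w16.png

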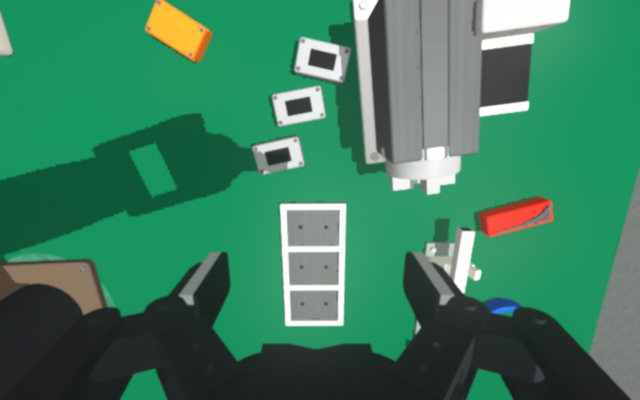

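Run:
```python
from h import *
p=cam("wrist"); crop(p,235,20,375,185,4.5,"c13")
```

```text
(no output)
```

View pics/c13.png

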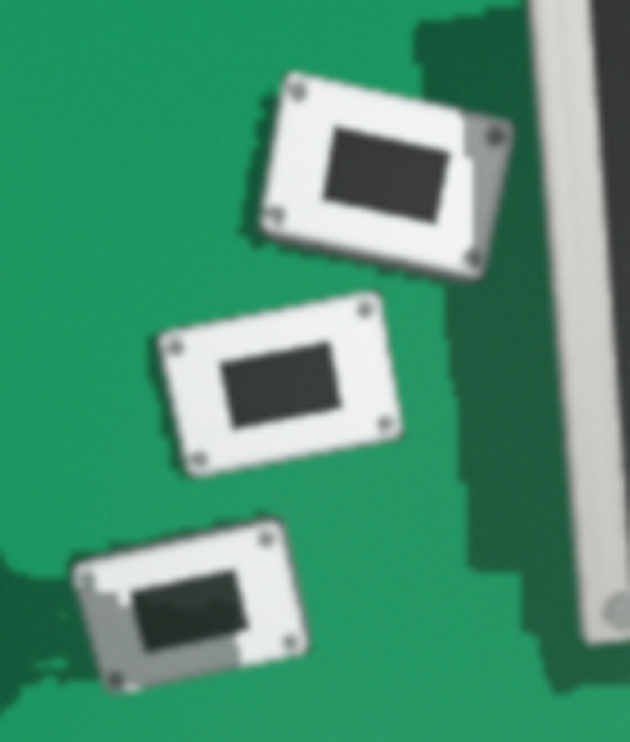

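Run:
```python
from h import *
p=cam("wrist")
for n,Q in dict(A=((72,568),(280,518),(308,652),(105,690)),B=((160,335),(380,292),(403,432),(187,475)),C=((290,72),(512,122),(483,278),(262,228))).items():
    P=np.array([plane(p,235+u/4.5,20+v/4.5,.026)[:2] for u,v in Q])
    d=P[1]-P[0]+P[2]-P[3]
    print(n,P.mean(0).round(4),"yaw",np.arctan2(d[1],d[0]).round(3),[np.linalg.norm(P[i]-P[(i+1)%4]).round(4) for i in range(4)])
    c=P.mean(0); y=np.arctan2(d[1],d[0])
    rel([*c,0.10],y+np.pi/2,n)
```

```text
A [0.4189 0.2506] yaw 0.155 [np.float64(0.0658), np.float64(0.0418), np.float64(0.0652), np.float64(0.0389)]
A shift [ 0.074 -0.357  1.317] turn [-0.     0.001  0.868] alt [-1.000e-03 -0.000e+00 -1.132e+00] q6 0.33
B [0.4518 0.3148] yaw 0.132 [np.float64(0.0652), np.float64(0.0396), np.float64(0.066), np.float64(0.0402)]
B shift [ 0.513 -0.161  1.316] turn [-0.     0.001  0.882] alt [-1.000e-03 -0.000e+00 -1.118e+00] q6 0.33
C [0.4854 0.3692] yaw -0.257 [np.float64(0.0631), np.float64(0.0413), np.float64(0.0648), np.float64(0.0408)]
C shift [0.887 0.044 1.316] turn [-0.001 -0.    -0.87 ] alt [-0.00e+00  1.00e-03  1.13e+00] q6 0.33
```

```bash
python3 - <<'E'
from h import *
rel([.4189,.2506,.15],.155)
E
python3 -m crank '[[0.07,-0.2,0.3,0,0,-0.06,1],[0.07,-0.36,0.6,0,0,-0.13,1],[0.07,-0.36,0.9,0,0,-0.13,1],[0.07,-0.36,0.97,0,0,-0.13,1],[0.07,-0.36,0.97,0,0,-0.13,1]]';  python3 - <<'E'
from h import *
rel([.4189,.2506,.002],.155)
p=cam("wrist","w17");
E
```

```text
shift [ 0.074 -0.357  0.984] turn [-0.001  0.    -0.132] alt [0.000e+00 1.000e-03 1.868e+00] q6 0.33
time: 30.85
eef_pos: [0.4175, 0.2502, 0.151]
tcp_rot: [0.651, 0.759, -0.002, -0.001]
contact_force: [0.2, -0.4, 0.1]
opening: 1.006
 shift [0.002 0.014 0.994] turn [-0.003  0.001 -0.002] alt [1.000e-03 4.000e-03 1.998e+00] q6 0.18
```

View pics/w17.png

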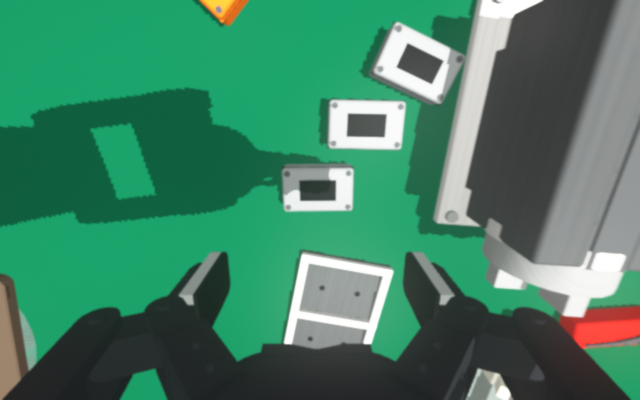

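```bash
python3 -m crank '[[0.002,0.014,0.25,0,0,0,1],[0.002,0.014,0.5,0,0,0,1],[0.002,0.014,0.75,0,0,0,1],[0.002,0.014,0.92,0,0,0,1],[0.002,0.014,0.994,0,0,0,1],[0.002,0.014,0.994,0,0,0,1],[0.002,0.014,0.994,0,0,0,0.6],[0.002,0.014,0.994,0,0,0,0.6],[0.002,0.014,0.994,0,0,0,0.6],[0.002,0.014,0.994,0,0,0,0.6]]' 60
python3 - <<'E'
from h import *
s,e,m=st(); print(e,s["contact_force"],s["opening"])
p=cam("wrist","w18");
E
```

```text
time: 31.9
eef_pos: [0.4229, 0.2527, 0.0063]
tcp_rot: [0.651, 0.759, 0.003, 0.002]
contact_force: [1.6, 0.1, 7.4]
opening: 0.754
[0.42286428 0.25266463 0.00630863] [1.57185382 0.0506822  7.37370294] 0.7543587832104991
```

View pics/w18.png

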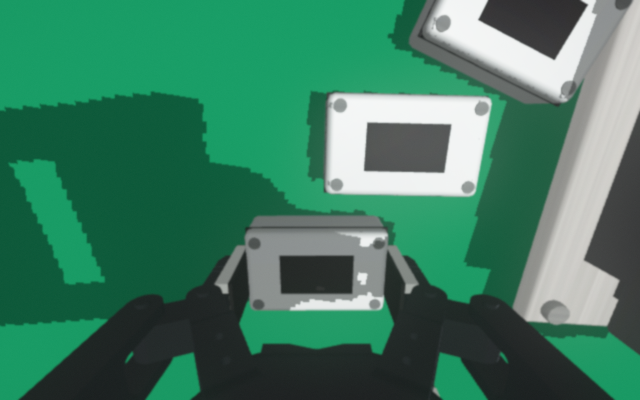

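```bash
python3 -m crank '[[0,0,0,0,0,0,1],[0,0,0,0,0,0,1],[0,0,-0.088,0,0,0,1],[0,0,-0.088,0,0,0,1],[0,0,-0.088,0,0,0,1]]'; python3 -m crank '[[0,0,0,0,0,0,0.6],[0,0,0,0,0,0,0.6],[0,0,0,0,0,0,0.6],[0,0,0,0,0,0,0.6]]' 60; python3 -m crank '[[0,0,-0.1,0,0,0,0.6],[0,0,-0.2,0,0,0,0.6],[0,0,-0.3,0,0,0,0.6],[0,0,-0.3,0,0,0,0.6]]';python3 - <<'E'
from h import *
s,e,m=st(); print(e,s["contact_force"],s["opening"])
p=cam("wrist","w19");
E
```

```text
time: 32.45
eef_pos: [0.4207, 0.2519, 0.0173]
tcp_rot: [0.651, 0.759, 0.001, 0.0]
contact_force: [0.5, 0.2, 1.2]
opening: 1.002
time: 32.85
eef_pos: [0.4206, 0.2519, 0.0175]
tcp_rot: [0.651, 0.759, 0.0, 0.0]
contact_force: [-0.8, -0.1, 6.2]
opening: 0.735
time: 33.25
eef_pos: [0.4213, 0.2522, 0.063]
tcp_rot: [0.651, 0.759, 0.001, 0.001]
contact_force: [0.5, -0.2, -1.3]
opening: 0.735
[0.42134702 0.25218578 0.0630474 ] [ 0.46579192 -0.21600132 -1.33574164] 0.7354049333655335
```

View pics/w19.png

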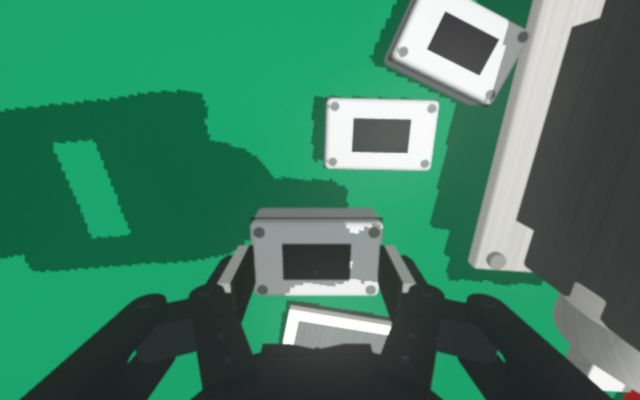

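Run:
```python
from h import *
rel([.4567,-.008,.07],-.046)
```

```text
shift [-1.749 -0.027 -0.054] turn [ 0.001 -0.     0.127] alt [ 0.000e+00  1.000e-03 -1.873e+00] q6 0.18
```

```bash
python3 -m crank '[[-0.15,0,-0.03,0,0,0,0.6],[-0.35,0,-0.05,0,0,0,0.6],[-0.55,0,-0.05,0,0,0.03,0.6],[-0.75,0,-0.05,0,0,0.06,0.6],[-0.95,0,-0.05,0,0,0.1,0.6],[-0.95,0,-0.05,0,0,0.127,0.6],[-0.95,0,-0.05,0,0,0.127,0.6]]'
python3 - <<'E'
from h import *
rel([.4567,-.008,.07],-.046)
E
```

```text
time: 34.0
eef_pos: [0.4411, 0.1101, 0.0678]
tcp_rot: [0.724, 0.69, -0.001, -0.001]
contact_force: [0.5, 0.6, -1.2]
opening: 0.733
 shift [-0.781  0.141 -0.015] turn [-0.002  0.    -0.001] alt [0.    0.003 1.999] q6 0.07
```

```bash
python3 -m crank '[[-0.15,0.03,-0.01,0,0,0,0.6],[-0.35,0.07,-0.01,0,0,0,0.6],[-0.55,0.12,-0.01,0,0,0,0.6],[-0.75,0.141,-0.01,0,0,0,0.6],[-0.781,0.141,-0.01,0,0,0,0.6],[-0.781,0.141,-0.01,0,0,0,0.6]]'
python3 - <<'E'
from h import *
rel([.4567,-.008,.026],-.046)
p=cam("wrist","w20");p=cam("scene"); crop(p,260,130,420,240,5,"c14")
E
```

```text
time: 34.6
eef_pos: [0.4572, -0.007, 0.0698]
tcp_rot: [0.723, 0.69, -0.0, -0.001]
contact_force: [0.0, 0.1, -2.0]
opening: 0.735
 shift [-0.007 -0.003  0.292] turn [-0.001 -0.    -0.   ] alt [-1.e-03  2.e-03  2.e+00] q6 -0.19
```

View pics/w20.png

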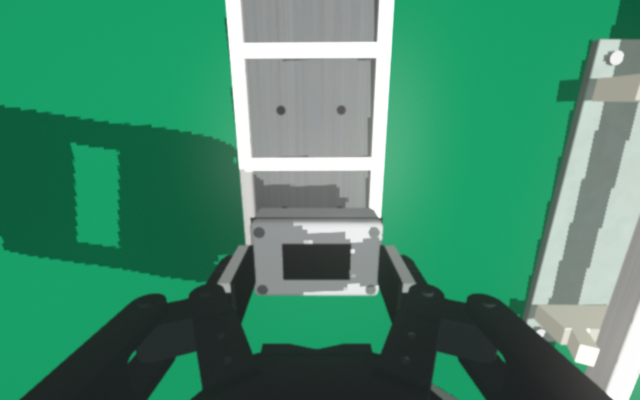

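View pics/c14.png

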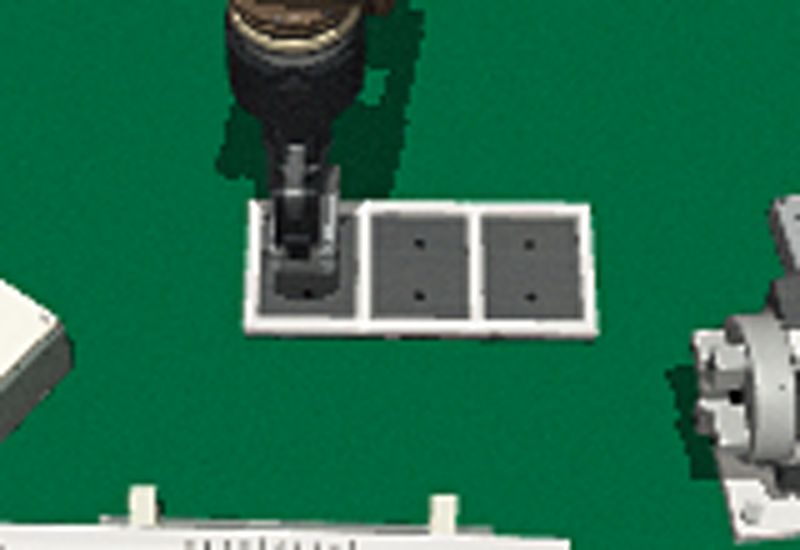

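```bash
python3 -m crank '[[-0.007,-0.003,0.1,0,0,0,0.6],[-0.007,-0.003,0.2,0,0,0,0.6],[-0.007,-0.003,0.27,0,0,0,0.6],[-0.007,-0.003,0.3,0,0,0,0.6],[-0.007,-0.003,0.3,0,0,0,0.6]]';  python3 -m crank '[[0,0,0,0,0,0,0.8],[0,0,0,0,0,0,0.95],[0,0,0,0,0,0,1],[0,0,-0.15,0,0,0,1],[0,0,-0.45,0,0,0,1],[0,0,-0.8,0,0,0,1],[0.2,0,-1,0,0,0,1],[0.2,0,-1,0,0,0,1]]'
python3 - <<'E'
from h import *
p=cam("wrist","w21"); print(st()[1])
E
```

```text
time: 35.2
eef_pos: [0.4567, -0.0074, 0.0249]
tcp_rot: [0.723, 0.691, -0.0, -0.001]
contact_force: [0.1, -0.2, -0.6]
opening: 0.732
time: 36.0
eef_pos: [0.4625, 0.0228, 0.1825]
tcp_rot: [0.722, 0.691, 0.004, 0.005]
contact_force: [0.2, -0.4, 0.2]
opening: 1.0
[0.46067774 0.02230618 0.17925673]
```

View pics/w21.png

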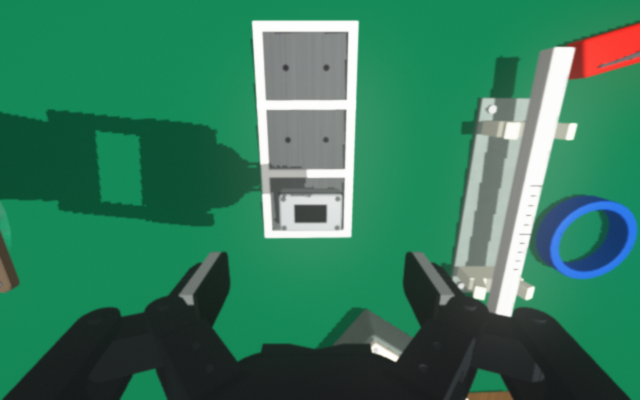

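Run:
```python
from h import *
p=cam("wrist"); crop(p,255,165,365,245,6,"c15")
```

```text
(no output)
```

View pics/c15.png

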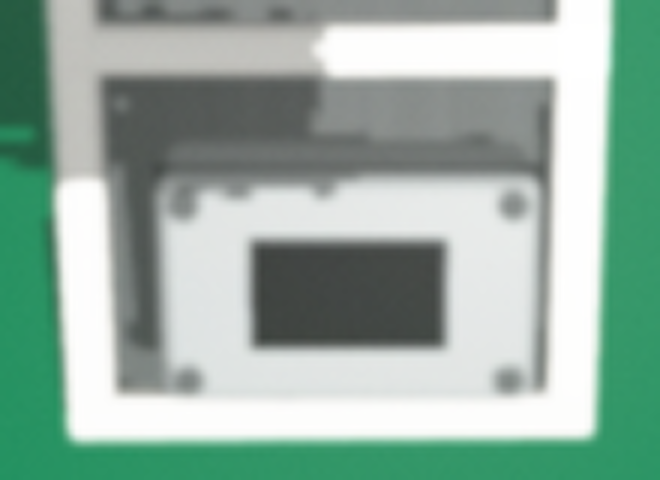

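Run:
```python
from h import *
p=cam("wrist")
f=lambda u,v,z: plane(p,255+u/6,165+v/6,z)[:2]
P=np.array([f(u,v,.032) for u,v in ((158,177),(540,177),(538,392),(167,392))])
print(P.mean(0),[np.linalg.norm(P[i]-P[(i+1)%4]).round(4) for i in range(4)])
Q=np.array([f(u,v,.012) for u,v in ((70,440),(595,437))]); print(Q)
yp=np.array([.046,.999]); xp=np.array([.999,-.046])
c=Q.mean(0)+yp*(.008+.031); print("bay",c,"offset",(P.mean(0)-c)@xp,(P.mean(0)-c)@yp, "pallet x width",np.linalg.norm(Q[1]-Q[0]))
```

```text
[ 0.4559398  -0.00703634] [np.float64(0.0641), np.float64(0.039), np.float64(0.0646), np.float64(0.0389)]
[[ 0.40137655 -0.042164  ]
 [ 0.49983754 -0.04613966]]
bay [ 0.45240105 -0.00519083] offset 0.0036201126421490887 -0.0016808833886999917 pallet x width 0.09854122959695684
```

```bash
python3 -m crank '[[0.3,0,0,0,0,0,1],[0.6,-0.1,0,0,0,-0.06,1],[0.95,-0.1,0,0,0,-0.115,1],[0.95,-0.1,0,0,0,-0.115,1]]'; python3 -m crank '[[0.3,0,0,0,0,0,1],[0.6,-0.1,0,0,0,0,1],[0.7,-0.1,0,0,0,0,1],[0.7,-0.1,0,0,0,0,1],[0.7,-0.1,0,0,0,0,1]]'
python3 - <<'E'
from h import *
p=cam("wrist","w22"); crop(p,220,30,420,250,3,"c16")
rel([.4518,.3148,.1],.132)
E
```

```text
time: 36.55
eef_pos: [0.4483, 0.1683, 0.1733]
tcp_rot: [0.655, 0.755, -0.001, -0.002]
contact_force: [0.4, -0.8, -0.1]
opening: 0.999
time: 37.05
eef_pos: [0.4209, 0.2657, 0.1741]
tcp_rot: [0.658, 0.753, -0.002, -0.0]
contact_force: [0.1, -0.7, 0.1]
opening: 1.003
 shift [0.299 0.247 0.495] turn [-0.001  0.001  0.001] alt [-1.000e-03 -2.000e-03 -1.999e+00] q6 0.23
```

View pics/w22.png

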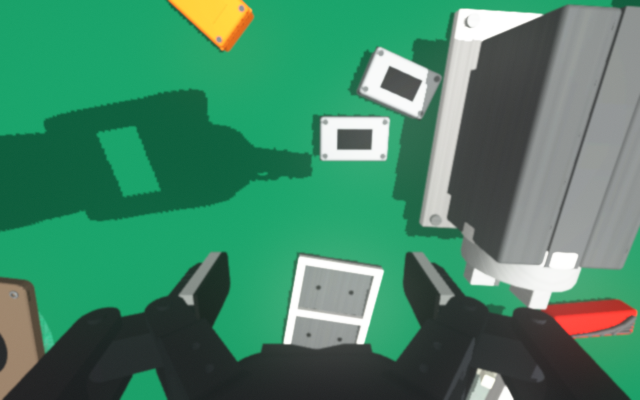

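View pics/c16.png

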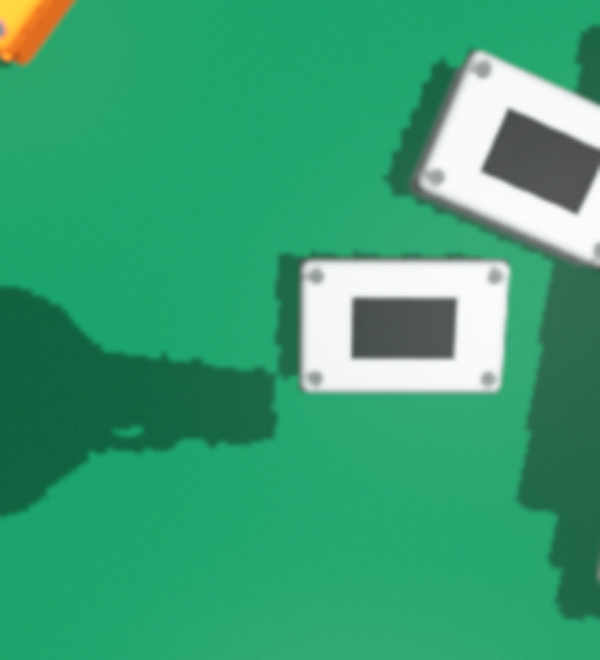

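Run:
```python
from h import *
p=cam("wrist")
P=np.array([plane(p,220+u/3,30+v/3,.026)[:2] for u,v in ((302,262),(508,262),(501,391),(302,391))]); d=P[1]-P[0]+P[2]-P[3]; y=np.arctan2(d[1],d[0])
print(P.mean(0),y,[np.linalg.norm(P[i]-P[(i+1)%4]).round(4) for i in range(4)])
rel([*P.mean(0),.0175],y)
```

```text
[0.45167355 0.31446814] 0.13283260419379797 [np.float64(0.0648), np.float64(0.0408), np.float64(0.0653), np.float64(0.0408)]
 shift [0.298 0.245 1.047] turn [-0.001  0.001 -0.   ] alt [1.e-03 2.e-03 2.e+00] q6 0.23
```

```bash
python3 -m crank '[[0.15,0.12,0.2,0,0,0,1],[0.298,0.245,0.4,0,0,0,1],[0.298,0.245,0.7,0,0,0,1],[0.298,0.245,0.9,0,0,0,1],[0.298,0.245,0.9,0,0,0,1],[0.298,0.245,0.9,0,0,0,1]]'
python3 - <<'E'
from h import *
rel([.4517,.3145,.0175],.133)
p=cam("wrist","w23")
E
```

```text
time: 37.75
eef_pos: [0.4521, 0.3152, 0.0407]
tcp_rot: [0.658, 0.753, -0.0, -0.0]
contact_force: [0.7, 0.5, 0.4]
opening: 0.994
 shift [-0.004 -0.003  0.155] turn [-0.001  0.     0.   ] alt [-0.e+00 -1.e-03 -2.e+00] q6 0.29
```

View pics/w23.png

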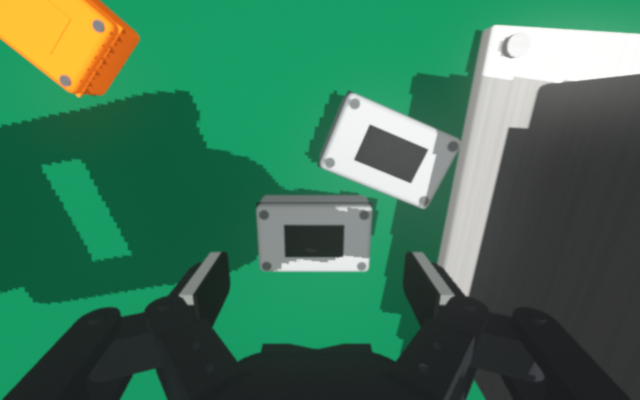

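```bash
python3 -m crank '[[-0.004,-0.003,0.1,0,0,0,1],[-0.004,-0.003,0.155,0,0,0,1],[-0.004,-0.003,0.155,0,0,0,1],[-0.004,-0.003,0.155,0,0,0,0.6],[-0.004,-0.003,0.155,0,0,0,0.6],[-0.004,-0.003,0.155,0,0,0,0.6],[-0.004,-0.003,0.155,0,0,0,0.6]]' 60; python3 -m crank '[[0,0,-0.1,0,0,0,0.6],[0,0,-0.25,0,0,0,0.6],[0,0,-0.36,0,0,0,0.6],[0,0,-0.36,0,0,0,0.6]]'
python3 - <<'E'
from h import *
rel([.4575,.0635,.07],-.046)
p=cam("wrist","w24")
E
```

```text
time: 38.5
eef_pos: [0.4519, 0.3159, 0.0188]
tcp_rot: [0.658, 0.753, 0.001, 0.0]
contact_force: [-2.1, -1.7, 5.7]
opening: 0.721
time: 38.9
eef_pos: [0.4533, 0.3166, 0.0748]
tcp_rot: [0.658, 0.753, 0.003, 0.001]
contact_force: [0.2, -0.4, -0.8]
opening: 0.724
 shift [-1.676 -0.2    0.028] turn [ 0.004 -0.002  0.115] alt [ 0.002  0.006 -1.885] q6 0.29
```

View pics/w24.png

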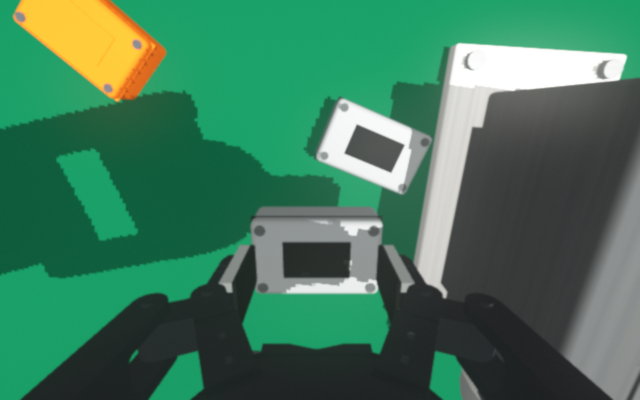

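```bash
python3 -m crank '[[-0.15,0,0,0,0,0,0.6],[-0.35,0,0,0,0,0,0.6],[-0.55,0,0,0,0,0.03,0.6],[-0.75,-0.05,0,0,0,0.06,0.6],[-0.95,-0.1,0,0,0,0.1,0.6],[-0.95,-0.1,0,0,0,0.115,0.6],[-0.95,-0.1,0,0,0,0.115,0.6]]'
python3 - <<'E'
from h import *
rel([.4575,.0635,.07],-.046)
E
```

```text
time: 39.65
eef_pos: [0.4549, 0.1718, 0.0705]
tcp_rot: [0.724, 0.69, -0.001, -0.001]
contact_force: [-0.6, -0.4, -1.6]
opening: 0.729
 shift [-0.72   0.052  0.003] turn [-0.001 -0.    -0.001] alt [-0.     0.002  1.999] q6 0.2
```

```bash
python3 -m crank '[[-0.15,0.01,0,0,0,0,0.6],[-0.35,0.03,0,0,0,0,0.6],[-0.55,0.05,0,0,0,0,0.6],[-0.7,0.052,0,0,0,0,0.6],[-0.72,0.052,0,0,0,0,0.6],[-0.72,0.052,0,0,0,0,0.6]]'
python3 - <<'E'
from h import *
rel([.4575,.0635,.0265],-.046)
p=cam("wrist","w25")
E
```

```text
time: 40.25
eef_pos: [0.4584, 0.0645, 0.0711]
tcp_rot: [0.723, 0.691, 0.0, -0.0]
contact_force: [0.3, 0.3, -1.4]
opening: 0.721
 shift [-0.007 -0.005  0.297] turn [-0. -0.  0.] alt [ 1.e-03 -0.e+00 -2.e+00] q6 -0.03
```

View pics/w25.png

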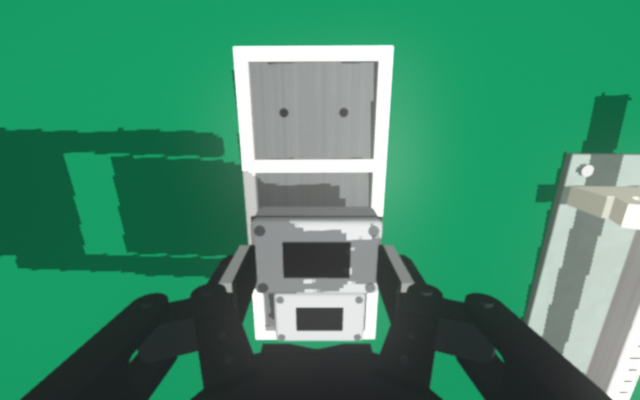

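```bash
python3 -m crank '[[-0.007,-0.005,0.1,0,0,0,0.6],[-0.007,-0.005,0.2,0,0,0,0.6],[-0.007,-0.005,0.27,0,0,0,0.6],[-0.007,-0.005,0.3,0,0,0,0.6],[-0.007,-0.005,0.3,0,0,0,0.6]]';  python3 -m crank '[[0,0,0,0,0,0,0.8],[0,0,0,0,0,0,0.95],[0,0,0,0,0,0,1],[0,0,-0.15,0,0,0,1],[0,0,-0.45,0,0,0,1],[0,0,-0.8,0,0,0,1],[-0.2,0,-1,0,0,0,1],[-0.2,0,-1,0,0,0,1]]'
python3 - <<'E'
from h import *
p=cam("wrist","w26"); print(st()[1])
E
```

```text
time: 40.8
eef_pos: [0.4574, 0.0636, 0.026]
tcp_rot: [0.723, 0.691, -0.0, -0.0]
contact_force: [0.1, 0.9, -0.7]
opening: 0.721
time: 41.6
eef_pos: [0.4602, 0.0308, 0.1834]
tcp_rot: [0.724, 0.69, 0.004, 0.006]
contact_force: [0.4, 0.0, 0.2]
opening: 0.997
[0.45833842 0.03189156 0.18011782]
```

View pics/w26.png

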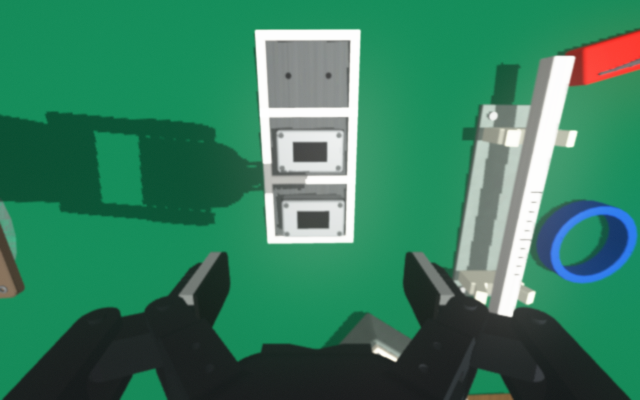

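```bash
python3 -m crank '[[0.3,0,-0.1,0,0,-0.09,1],[0.6,0,-0.1,0,0,-0.18,1],[0.8,0,-0.1,0,0,-0.27,1],[1,0,-0.1,0,0,-0.36,1],[1,0,-0.1,0,0,-0.45,1],[1,0,-0.1,0,0,-0.54,1],[1,0,-0.1,0,0,-0.63,1],[1,0,-0.1,0,0,-0.72,1],[1,0,-0.1,0,0,-0.81,1],[1,0,-0.1,0,0,-0.87,1],[1,0,-0.1,0,0,-0.87,1]]'
python3 - <<'E'
from h import *
rel([.4854,.3692,.18],-.257+np.pi/2)
E
```

```text
time: 42.75
eef_pos: [0.4619, 0.1831, 0.1896]
tcp_rot: [0.125, 0.992, -0.0, -0.002]
contact_force: [0.4, 0.8, 0.9]
opening: 1.002
 shift [0.155 1.241 0.063] turn [-0.001 -0.002  0.004] alt [ 3.000e-03 -1.000e-03 -1.996e+00] q6 -1.15
```

```bash
python3 -m crank '[[0.1,0.3,0,0,0,0,1],[0.155,0.6,0,0,0,0,1],[0.155,0.85,0,0,0,0,1],[0.155,1,0.06,0,0,0,1],[0.155,1,0.06,0,0,0,1],[0.155,1,0.06,0,0,0,1]]'
python3 - <<'E'
from h import *
p=cam("wrist","w27"); print(st()[1])
E
```

```text
time: 43.35
eef_pos: [0.4767, 0.3337, 0.1808]
tcp_rot: [0.125, 0.992, -0.001, -0.001]
contact_force: [-0.6, -0.1, -0.2]
opening: 1.0
[0.47699064 0.3333251  0.18144765]
```

View pics/w27.png

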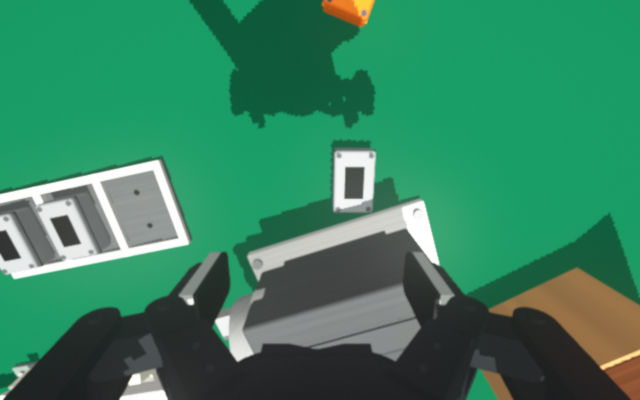

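Run:
```python
from h import *
p=cam("wrist"); crop(p,310,130,400,240,6,"c17")
```

```text
(no output)
```

View pics/c17.png

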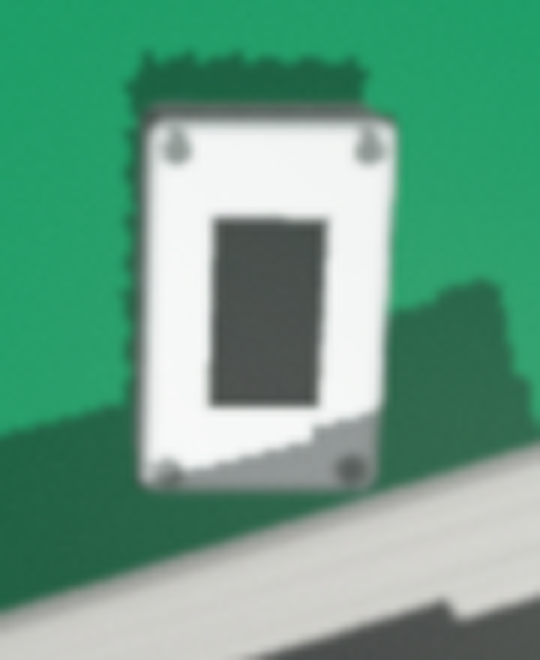

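Run:
```python
from h import *
p=cam("wrist")
P=np.array([plane(p,310+u/6,130+v/6,.026)[:2] for u,v in ((147,122),(397,118),(379,488),(140,488))]); d=P[0]-P[3]+P[1]-P[2]; y=np.arctan2(-d[1],-d[0])
print(P.mean(0),y,[np.linalg.norm(P[i]-P[(i+1)%4]).round(4) for i in range(4)])
rel([*P.mean(0),.05],y+np.pi/2)
for c in ((0,610),(540,445)): print(plane(p,310+c[0]/6,130+c[1]/6,.01))
```

```text
[0.48468771 0.36996736] -0.24793515118933565 [np.float64(0.0416), np.float64(0.0652), np.float64(0.0423), np.float64(0.0645)]
 shift [0.015 0.251 0.882] turn [-0.    -0.    -0.002] alt [-0.     0.     1.998] q6 -0.88
[0.53374521 0.3094521  0.01      ]
[0.52671646 0.41475884 0.01      ]
```

```bash
python3 -m crank '[[0.015,0.15,0.2,0,0,0,0.8],[0.015,0.251,0.45,0,0,0,0.8],[0.015,0.251,0.7,0,0,0,0.8],[0.015,0.251,0.88,0,0,0,0.8],[0.015,0.251,0.88,0,0,0,0.8],[0.015,0.251,0.88,0,0,0,0.8]]'
python3 - <<'E'
from h import *
rel([.4847,.3700,.0165],-.248+np.pi/2)
p=cam("wrist","w28")
E
```

```text
time: 44.1
eef_pos: [0.4852, 0.3704, 0.051]
tcp_rot: [0.125, 0.992, 0.0, 0.0]
contact_force: [0.5, 0.4, -0.1]
opening: 0.798
 shift [ 0.002 -0.004  0.23 ] turn [ 0.     0.    -0.002] alt [ 0.    -0.     1.998] q6 -0.83
```

View pics/w28.png

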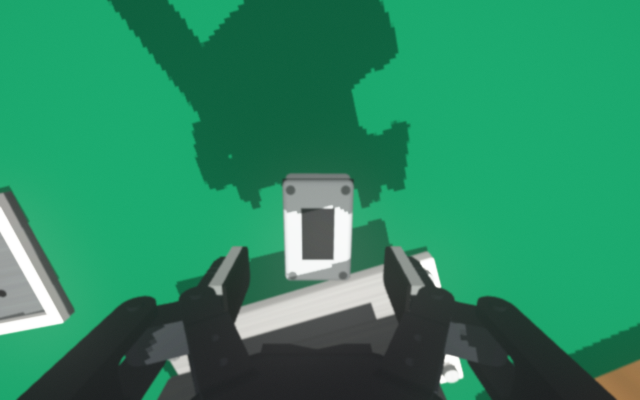

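```bash
python3 -m crank '[[0.002,-0.004,0.12,0,0,0,0.8],[0.002,-0.004,0.24,0,0,0,0.8],[0.002,-0.004,0.24,0,0,0,0.7],[0.002,-0.004,0.24,0,0,0,0.35],[0.002,-0.004,0.24,0,0,0,0.35],[0.002,-0.004,0.24,0,0,0,0.35],[0.002,-0.004,0.24,0,0,0,0.35],[0.002,-0.004,0.24,0,0,0,0.35]]' 60; python3 -m crank '[[0,0,-0.1,0,0,0,0.35],[0,0,-0.25,0,0,0,0.35],[0,0,-0.38,0,0,0,0.35],[0,0,-0.38,0,0,0,0.35]]'
python3 - <<'E'
from h import *
rel([.461,.133,.072],-.046+np.pi/2)
p=cam("wrist","w29")
E
```

```text
time: 44.95
eef_pos: [0.4861, 0.3714, 0.0171]
tcp_rot: [0.125, 0.992, 0.001, 0.002]
contact_force: [0.0, -0.8, 7.0]
opening: 0.469
time: 45.35
eef_pos: [0.4866, 0.3718, 0.0755]
tcp_rot: [0.125, 0.992, 0.002, 0.003]
contact_force: [0.6, -0.3, -0.7]
opening: 0.468
 shift [-0.229 -1.585  0.017] turn [ 0.003  0.004 -0.13 ] alt [ 0.006 -0.004  1.87 ] q6 -0.83
```

View pics/w29.png

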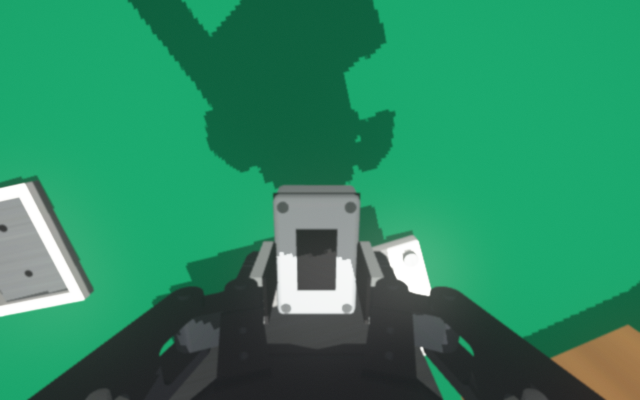

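```bash
python3 -m crank '[[0,-0.15,0,0,0,0,0.35],[-0.05,-0.35,0,0,0,0,0.35],[-0.1,-0.55,0,0,0,-0.03,0.35],[-0.15,-0.75,0,0,0,-0.08,0.35],[-0.2,-0.9,0,0,0,-0.13,0.35],[-0.2,-0.9,0,0,0,-0.13,0.35],[-0.2,-0.9,0,0,0,-0.13,0.35]]'
python3 - <<'E'
from h import *
rel([.461,.133,.072],-.046+np.pi/2)
E
```

```text
time: 46.1
eef_pos: [0.4794, 0.232, 0.0705]
tcp_rot: [0.024, 1.0, -0.0, -0.001]
contact_force: [0.2, 0.3, -1.0]
opening: 0.47
 shift [ 0.091 -0.665 -0.01 ] turn [-0.    -0.001 -0.001] alt [-0.002  0.     1.999] q6 -1.26
```

```bash
python3 -m crank '[[0.03,-0.15,0,0,0,0,0.35],[0.06,-0.35,0,0,0,0,0.35],[0.09,-0.55,0,0,0,0,0.35],[0.091,-0.665,0,0,0,0,0.35],[0.091,-0.665,0,0,0,0,0.35],[0.091,-0.665,0,0,0,0,0.35]]'
python3 - <<'E'
from h import *
rel([.461,.133,.0245],-.046+np.pi/2)
p=cam("wrist","w30"); p=cam("scene"); crop(p,280,130,420,240,5,"c18")
E
```

```text
time: 46.7
eef_pos: [0.4619, 0.1341, 0.0713]
tcp_rot: [0.023, 1.0, 0.0, -0.0]
contact_force: [-0.6, 0.1, -0.9]
opening: 0.475
 shift [ 0.006 -0.008  0.312] turn [ 0. -0. -0.] alt [-0.e+00 -1.e-03  2.e+00] q6 -1.45
```

View pics/w30.png

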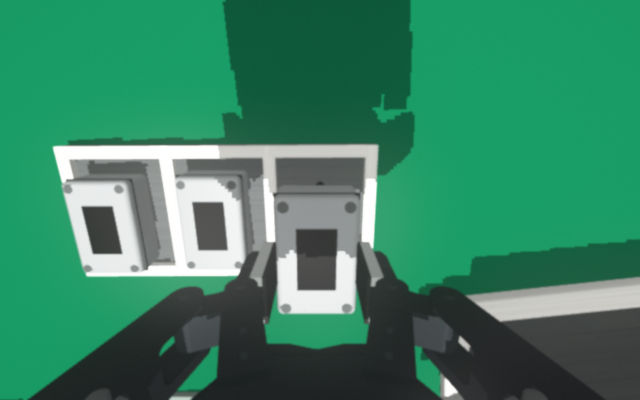

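View pics/c18.png

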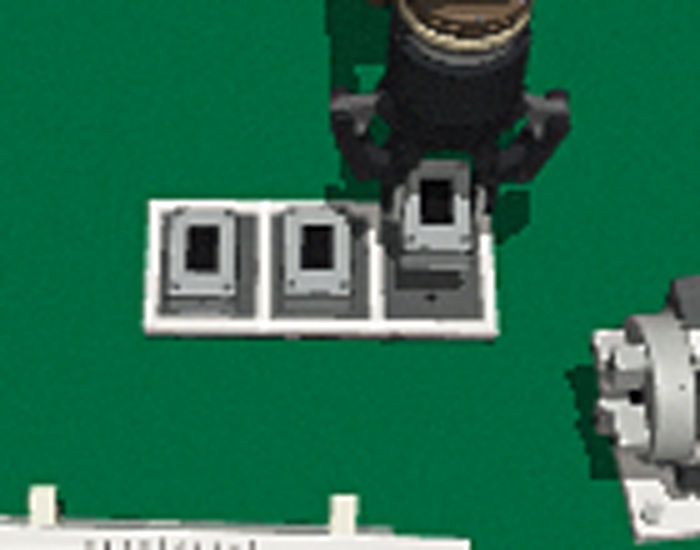

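```bash
python3 -m crank '[[0.006,-0.008,0.1,0,0,0,0.35],[0.006,-0.008,0.2,0,0,0,0.35],[0.006,-0.008,0.28,0,0,0,0.35],[0.006,-0.008,0.312,0,0,0,0.35],[0.006,-0.008,0.312,0,0,0,0.35]]';  python3 -m crank '[[0,0,0,0,0,0,0.55],[0,0,0,0,0,0,0.6],[0,0,0,0,0,0,0.6],[0,0,-0.15,0,0,0,0.6],[0,0,-0.45,0,0,0,0.6],[0,0,-0.8,0,0,0,0.6],[-0.4,-0.3,-1,0,0,0,1],[-0.6,-0.5,-1,0,0,0,1],[-0.6,-0.5,-1,0,0,0,1]]'
python3 - <<'E'
from h import *
p=cam("wrist","w31"); print(st()[1]); p=cam("scene"); crop(p,260,130,420,240,5,"c19")
E
```

```text
time: 47.3
eef_pos: [0.4607, 0.1326, 0.0241]
tcp_rot: [0.023, 1.0, -0.0, -0.0]
contact_force: [-0.1, 0.3, -1.0]
opening: 0.465
time: 48.2
eef_pos: [0.5509, 0.0506, 0.178]
tcp_rot: [0.024, 1.0, -0.001, 0.003]
contact_force: [0.7, 0.5, -0.0]
opening: 1.0
[0.55215856 0.04910269 0.17782834]
```

View pics/w31.png

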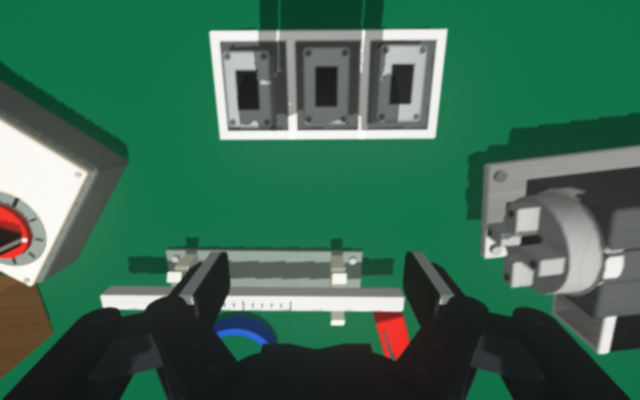

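View pics/c19.png

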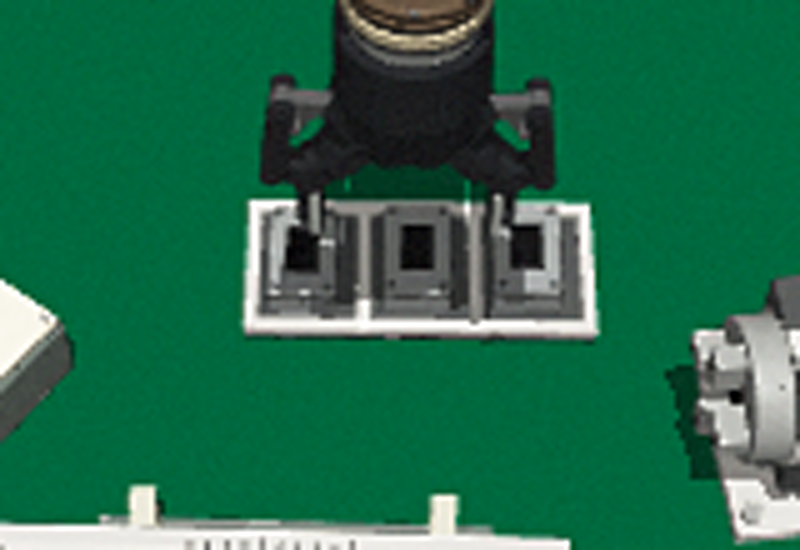

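Run:
```python
from h import *
p=cam("wrist"); crop(p,200,20,460,150,3,"c20")
```

```text
(no output)
```

View pics/c20.png

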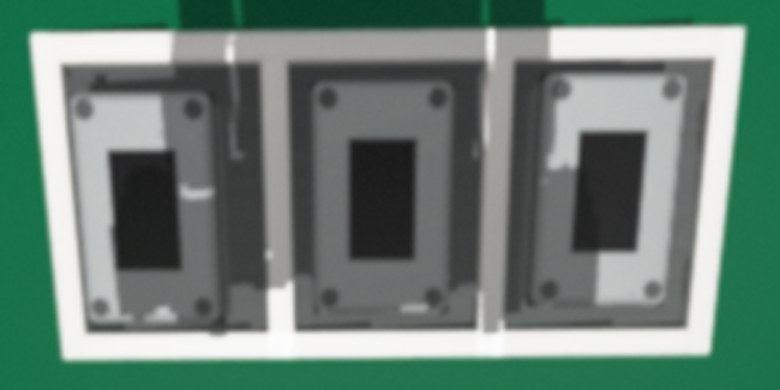

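Run:
```python
from h import *
p=cam("wrist")
f=lambda q,z: np.array([plane(p,200+u/3,20+v/3,z)[:2] for u,v in q])
C=f(((28,33),(746,26),(712,353),(62,360)),.012)
o=C.mean(0); y=(C[1]+C[2]-C[0]-C[3]); y/=np.linalg.norm(y); x=np.array([y[1],-y[0]])
print(o,[np.linalg.norm(C[i]-C[(i+1)%4]).round(4) for i in range(4)])
for H in (((70,92),(210,92),(218,318),(90,320)),((312,80),(453,82),(450,310),(312,310)),((545,72),(687,75),(663,305),(533,302))):
    P=f(H,.032); c=P.mean(0)-o; d=P[3]-P[0]+P[2]-P[1]; print("x",(c@x).round(4),"y",(c@y).round(4),"ang",np.arctan2(d@y,d@x).round(3),[np.linalg.norm(P[i]-P[(i+1)%4]).round(3) for i in range(4)])
rel([.46,-.267,.2],None)
```

```text
[0.45489762 0.06723423] [np.float64(0.2193), np.float64(0.0981), np.float64(0.2195), np.float64(0.0985)]
x 0.0029 y -0.0729 ang -0.01 [np.float64(0.041), np.float64(0.064), np.float64(0.04), np.float64(0.065)]
x 0.0008 y -0.0023 ang -0.006 [np.float64(0.041), np.float64(0.064), np.float64(0.043), np.float64(0.065)]
x -0.0005 y 0.0652 ang -0.009 [np.float64(0.041), np.float64(0.064), np.float64(0.04), np.float64(0.064)]
 shift [ 0.48  -2.158 -0.171]
```

```bash
python3 -m crank '[[0,-0.3,-0.1,0,0,0,0.5],[0,-0.6,-0.3,0,0,0,0.3],[0,-0.95,-0.4,0,0,0,0],[0,-0.95,-0.4,0,0,0,0]]'; python3 -m crank '[[0,-0.3,0,0,0,0,0],[0,-0.6,0,0,0,0,0],[0,-0.95,0,0,0,0,0],[0,-0.95,0,0,0,0,0]]';python3 -m crank '[[0,-0.3,0,0,0,0,0],[0,-0.4,0,0,0,0,0],[0,-0.4,0,0,0,0,0]]'
python3 - <<'E'
from h import *
p=cam("wrist","w32"); print(st()[0]["qpos"].round(2),st()[1])
E
```

```text
time: 48.8
eef_pos: [0.5409, -0.0921, 0.2369]
tcp_rot: [0.024, 1.0, -0.001, 0.002]
contact_force: [0.3, 0.6, -0.1]
opening: 0.33
time: 49.2
eef_pos: [0.5332, -0.2344, 0.2334]
tcp_rot: [0.025, 1.0, -0.0, -0.001]
contact_force: [-0.0, 0.4, -0.3]
opening: -0.002
time: 49.5
eef_pos: [0.5312, -0.2913, 0.2336]
tcp_rot: [0.024, 1.0, 0.001, -0.001]
contact_force: [-0.4, 0.6, 0.1]
opening: -0.005
[-0.67  0.13  1.75  0.    1.26 -2.19] [ 0.53136672 -0.29014826  0.23368533]
```

View pics/w32.png

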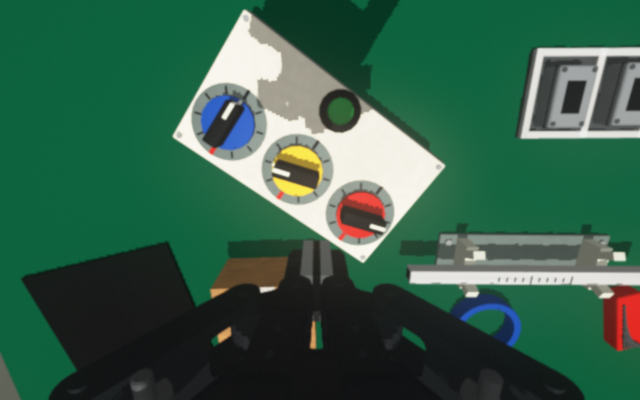

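Run:
```python
from h import *
p=cam("wrist"); crop(p,180,70,410,260,3.4,"c21")
```

```text
(no output)
```

View pics/c21.png

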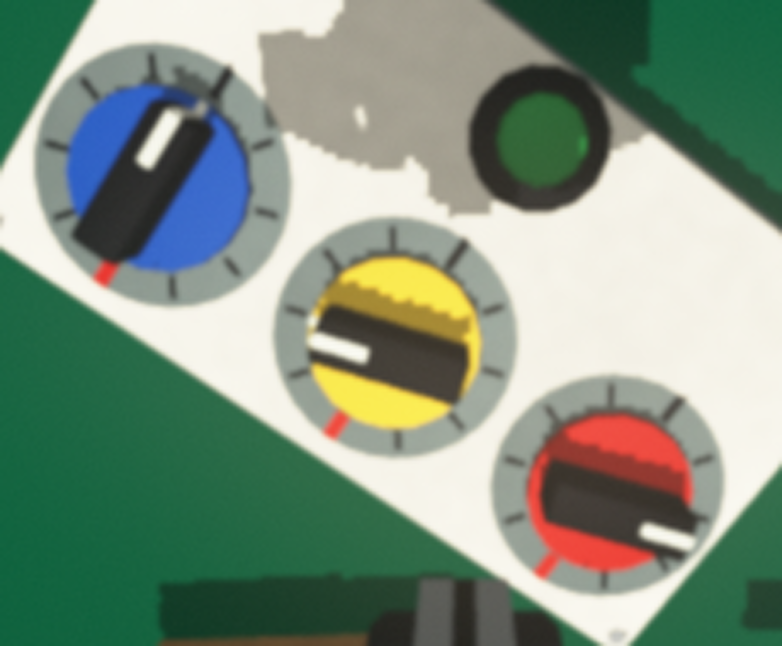

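Run:
```python
from h import *
p=cam("wrist")
w=lambda c,z: plane(p,180+c[0]/3.4,70+c[1]/3.4,z)
D=dict(red=((545,492),(692,538),(547,566),(676,406),4.398),yellow=((464,375),(310,339),(337,426),(458,252),1.257),blue=((95,245),(188,108),(106,274),(222,83),3.142))
for k,(t,h,z0,z5,g) in D.items():
    T,H=w(t,.091),w(h,.091); Z0,Z5=w(z0,.061),w(z5,.061); b=H-T; y=np.arctan2(*(Z0-Z5)[1::-1]); a=np.arctan2(b[1],b[0])
    print(k,np.linalg.norm(b).round(4),"yaw0",y.round(3),"theta",((y-a)%(2*np.pi)).round(3),"goal",g,"mid",((H+T)/2).round(4))
print("button",w((542,140),.082))
rel([.4592,-.265,.11])
```

```text
red 0.0475 yaw0 -0.669 theta 4.408 goal 4.398 mid [ 0.5702 -0.2456  0.091 ]
yellow 0.0454 yaw0 -0.66 theta 1.192 goal 1.257 mid [ 0.5183 -0.3122  0.091 ]
blue 0.0463 yaw0 -0.665 theta 3.193 goal 3.142 mid [ 0.4653 -0.3763  0.091 ]
button [ 0.4604884  -0.26564148  0.082     ]
 shift [0.489 0.14  0.828]
```

```bash
python3 -m crank '[[0.2,0.07,0.2,0,0,0,0],[0.4,0.14,0.45,0,0,0,0],[0.489,0.14,0.7,0,0,0,0],[0.489,0.14,0.828,0,0,0,0],[0.489,0.14,0.828,0,0,0,0],[0.489,0.14,0.828,0,0,0,0]]'
python3 - <<'E'
from h import *
rel([.460,-.2653,.082])
p=cam("scene");crop(p,180,130,290,240,6,"c22")
E
```

```text
time: 50.25
eef_pos: [0.4599, -0.2664, 0.111]
tcp_rot: [0.022, 1.0, -0.0, 0.0]
contact_force: [0.7, 0.0, 0.4]
opening: -0.002
 shift [-0.     0.007  0.194]
```

View pics/c22.png

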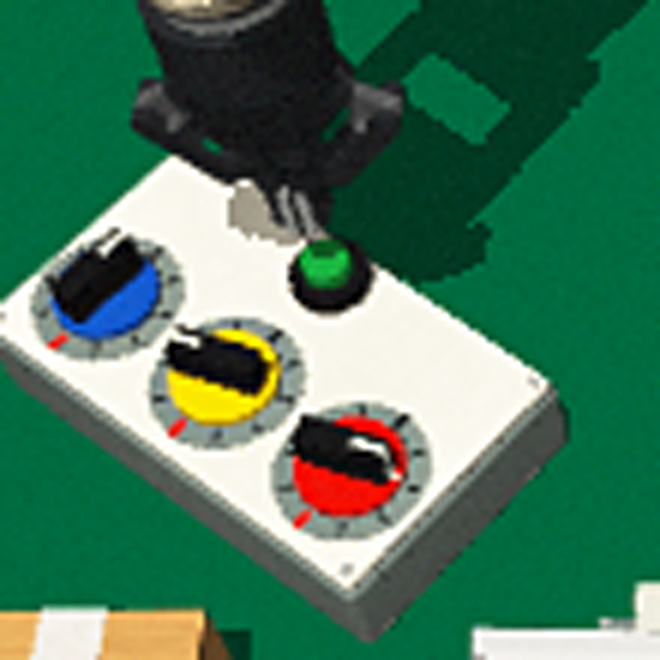

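```bash
python3 -m crank '[[0,0.007,0.1,0,0,0,0],[0,0.007,0.17,0,0,0,0],[0,0.007,0.2,0,0,0,0],[0,0.007,0.22,0,0,0,0],[0,0.007,0.22,0,0,0,0]]'; python3 -m crank '[[0,0,0.015,0,0,0,0],[0,0,0.025,0,0,0,0],[0,0,0.035,0,0,0,0],[0,0,0.035,0,0,0,0],[0,0,0.035,0,0,0,0]]'
```

```text
time: 50.8
eef_pos: [0.4591, -0.2657, 0.0771]
tcp_rot: [0.023, 1.0, 0.001, -0.001]
contact_force: [-2.1, 2.2, 3.0]
opening: 0.002
time: 51.3
eef_pos: [0.4596, -0.2663, 0.0757]
tcp_rot: [0.023, 1.0, 0.0, -0.001]
contact_force: [-6.9, 6.9, 19.6]
opening: -0.001
```

```bash
python3 -m crank '[[0,0,-0.05,0,0,0,0],[0,0,-0.3,0,0,0,0],[0.2,0,-0.6,0,0,0,0],[0.3,0,-0.9,0,0,0,0],[0.3,0,-0.9,0,0,0,0],[0.3,0,-0.9,0,0,0,0]]'
python3 - <<'E'
from h import *
p=cam("scene","s9"); crop(p,180,140,430,300,3.2,"c23")
p=cam("wrist","w33")
E
```

```text
time: 51.9
eef_pos: [0.4148, -0.2651, 0.209]
tcp_rot: [0.023, 1.0, -0.002, 0.002]
contact_force: [0.4, 0.0, -0.6]
opening: 0.002
```

View pics/c23.png

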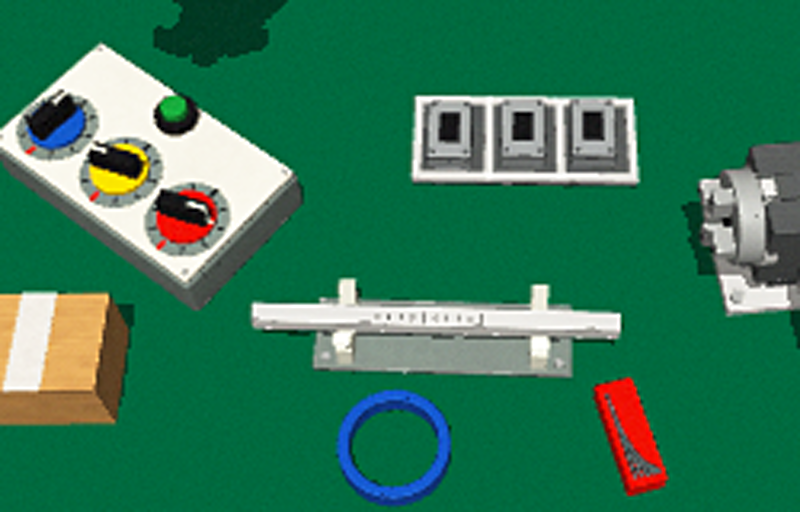

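View pics/w33.png

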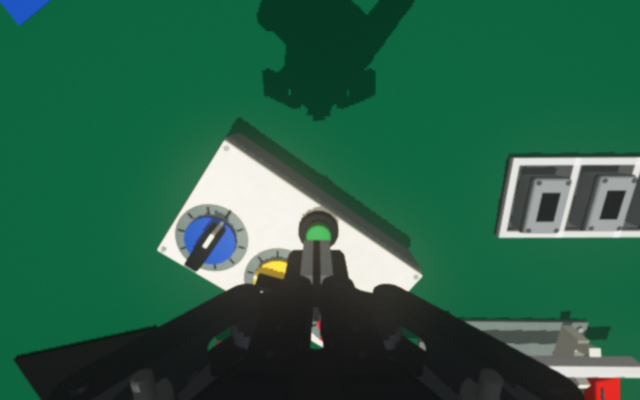

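Run:
```python
from h import *
p=cam("scene"); img=p["pixels"][:,:,::-1].copy()
c=np.array([.6716,-.0262]); d=np.array([.053,.9986]); n=np.array([.9986,-.053])
big=cv2.resize(img,None,fx=5,fy=5,interpolation=cv2.INTER_CUBIC)
for z,col in ((.052,(0,0,255)),(.034,(255,0,0)),):
    P=[[*(c+s*.16*d+t*.009*n),z] for s,t in ((-1,-1),(-1,1),(1,1),(1,-1))]
    q=proj(p,P); cv2.polylines(big,[np.int32((q+.5)*5)],True,col,1)
cv2.imwrite("pics/c24.png",big[1120:1300,1250:1900])
```

```text
(no output)
```

View pics/c24.png

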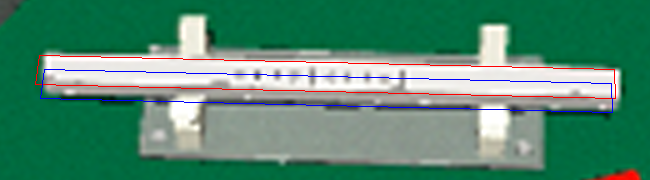

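Run:
```python
from plant import ticket, telemetry
print(ticket.sign_off(), telemetry.get_state()["time"])
```

```text
the job is handed in; nothing more can be done
the job is handed in; nothing more can be done
```

The changeover is done and handed in at about 52 s of the 208 s allowed. No verdict was reported.

- **Bar:** I drew it out in two pulls with a regrasp at its middle and laid it in both rack notches. It measured about 7 mm off centre lengthwise and 4 mm sideways. A seated, level bar at that position, drawn over the scene picture, matched to about a pixel.
- **Housings:** All three grey housings are in their own bays, lid up. They measured within about 5 mm of the bay centres and 0.01 rad of square. One had been knocked towards the rotary unit during the run, so I measured it again before picking it up. The orange look-alike was left alone.
- **Dials:** Just before pressing they measured red 4.41, yellow 1.19 and blue 3.19 rad (goals 4.40, 1.26 and 3.14), all inside the 0.2 rad tolerance.
- **Button:** I pressed it to its stop, 19.6 N with about 6 mm of travel. The last pictures show it up again and the gripper clear of everything.
- **Bystanders:** The carton, tape roll and key set were never touched. I checked them only by eye in the last picture and did not measure their positions.

**Disagreements:** Two measurements of the pallet centre differed by 5–7 mm, and wrist-camera positions of the dials were about 2–3 mm off from where the grip found them. Both are well inside the tolerances.

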